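Slide the tall snack container home into its rack bay

ROBOT

A 7-joint arm with a two-finger parallel gripper is mounted at the origin on the work surface. World frame = base frame: x ahead of the robot, y to its left, z up, the work surface at z = 0. Lengths are in m, angles in rad, forces in N, time in s.
With the tool pointing down it reaches from about 0.425 to 0.95 m from the base axis. Payload 16.7 kg.
Tool frame: the origin (TCP) lies between the finger pads; the fingertips stand 19 mm ahead of it and the grasp point (between the pads) is the TCP (env.tips_ahead is the distance from the TCP to the fingertips, in m); z points along the fingers, y is the direction in which the jaws open and shut (so a half turn about z gives the same grasp; the last joint's range is limited). The gripper opens to 94 mm and grips with 3 to 60 N. Pads are 16 mm wide; open, the fingers measure 119 mm over their backs; the gripper's body (75 mm by 177 mm) begins 78 mm behind the grasp point.
Start: joints at [-1.367, 0.426, 0.074, 1.606, -0.034, 1.111, -0.067], TCP at [0.233, 0.633, 0.195] pointing down, gripper open.
Joint ranges: [-2.85, 2.85], [-0.5, 2.14], [-1.23, 1.37], [0.21, 2.46], [-1.02, 4.16], [0.16, 2.05], [-2.73, 2.73]. Speed limits (rad/s): [1.89, 1.89, 2.39, 2.39, 3.01, 3.01, 3.01].

INTERFACE

Orientations are given as [roll, pitch, yaw] about the fixed x, y, z axes, in that order (R = Rz(yaw) Ry(pitch) Rx(roll)).
In Python, from workcell import env, vision, finish_job gives the robot as it stands.
- The arm moves only by the tool arm_command, never from a script. Its argument "steps" is one flat list of numbers, 5 for each row, row after row: the shift along the tool's x, y, z in mm, then the turn about the tool's z in rad, then the finger opening in mm, from 0 to 94. In form: [x, y, z, twist, hand, x, y, z, twist, hand, ...]. A call has 1 to 8 rows; each row is the pose to reach, as a shift and turn from the pose commanded when the call began, along the tool's axes at that moment; what a row does not reach only later rows make up. A row lasts 1/12 s, in which the tool goes at most 41.7 mm and 7.16 degrees, less where a joint would pass 70% of its speed; a pose out of reach is approached as far as the arm can. A call with a gripper value outside its range is refused whole. The fingers move at their own pace and stop on an object; the grip force is fixed at half the most. Time passes only in rows, so rows that repeat a pose let the fingers close. It gives the time, the measured TCP pose, the force and the opening at its end, in the units of the state.
- env.get_state(): the state, without advancing time (a new reading comes with each control period).
- vision.read_camera(name): name is "scene" or "side" or "wrist"; returns a dict with "image" (400x640x3 uint8, red, green, blue), "fx", "fy", "cx", "cy" (pixels), "k1" (the pictures are not rectified: a ray, as slopes to the right and down, at radius r is drawn at 1 + k1 r^2 times it, then the intrinsics apply), "rvec" (rotation vector, rad) and "tvec" (3), from world to camera coordinates, as OpenCV has them; the wrist camera has in their place "mount" (4x4, takes a point from camera to tool coordinates, whose origin is the TCP and whose axes are the flange's). Camera axes: x right, y down, z forward; pixel columns grow to the right and rows downward; lengths in m; the calibration is good to about 2 mm. A picture is of the moment at which its call begins: read the wrist's pose just before it. There is no depth.
- finish_job(): hands the job in, once; it reports no verdict.
The state is a dict: "clock": time; "q": joint angles; "joint_vel": joint speeds; "joint_efforts": joint torques, N m; "eef_pos": TCP position; "ee_rot": TCP orientation; "ft_force": force on the tool from outside, world axes, zero at the start; "torque": the same for the moment, N m; "width": finger opening in m.
Only numpy, scipy, OpenCV 4.12 (cv2) and the standard library are available. Lean on these libraries where they do the work, as an engineer would, in place of code of your own. Each camera call takes 0.05 s, during which the arm holds its last target. There are 200 camera calls.

TASK

The tall pink snack container has been left out near the sink. Slide it gently across the worktop into the free bay of the wooden rack until it stands upright on its pink coaster, pushing it only low on its body, below the white band, so that it never tips. Do not grip, lift or knock it over, do not touch its upper part or cap, leave the oil bottle, bento box, rice paddle and whisk where they are, and let go of everything at the end.

Things in the scene. Friction and masses are not known exactly. Their poses are not given: they have to be found in the camera images.
- snack: Lower part of the tall round pink snack container (60 mm diameter, 214 mm tall, 0.28 to 0.40 kg, loose): from its underside to the white band at 56 to 60 mm; the only part to touch. Origin at the centre of its underside, z up its axis. Friction 0.5 to 0.7: pushed above 40 mm it tips, at 10 to 30 mm it slides. Lean the tool back so that the tips lead; two tips 50 mm apart cradle it.
- snack_upper: Upper part of the same container, rigidly attached, not to be touched: pink wall from 60 to 172 mm above the worktop, 59 mm in diameter, short white neck, dark pink ribbed twist cap 60 mm in diameter up to 214 mm. Origin on the axis, 60 mm above the underside.
- rack: Low light-wood rack fixed to the worktop, no floor: a back wall and three side walls, 45 mm high, 10 mm thick, make two bays, open above and towards the sink. In its frame (+x from the mouths to the back, z up; +x is within 0.2 rad of world +y) the bay centres are x = 0, y = +48 and -48 mm; bays 86 mm wide inside; side walls from x = -15 to +47, back wall's inner face at x = +37 mm.
- coaster: Thin round pink coaster, 80 mm in diameter, let in flush with the worktop at the centre of the free bay (the nearer or the farther one, it changes): where the container has to stand. Origin at its centre. It does not hinder sliding. A container touching the bay's back wall stands 7 mm past its centre, which is good enough.
- oil: Amber glass oil bottle with black cap and paper label, 58 mm in diameter, 225 mm tall, 0.6 kg, loose, standing in the other bay of the rack. Origin at the centre of its underside. Leave alone.
- bento: Glass bento box with four-side locking lid, 125 x 165 x 66 mm over its locks (long side along its y), 0.75 kg, loose, beyond the rack's back wall. Origin at the centre of its underside. Leave alone.
- paddle: Wooden rice paddle lying flat, 223 mm long along its x (from -115 to +108 mm), 62 mm wide at the blade, 8 mm thick, loose, on the robot's side of the work. Origin under its middle. Leave alone.
- whisk: Steel whisk lying on the far side of the work, 250 mm long along its x (handle from -120 to 0, wires to +130 mm), 56 mm thick at the wires, loose. Origin on the worktop under the joint of handle and wires. Leave alone.

How it is judged:
By the outcome, as a careful person would: the job done as asked, in the order asked, and still so for the second after the job is handed in, with the robot touching nothing.
It also fails if it takes over 51 s, if anything falls off the work surface, if the arm or the gripper's body presses on something with over 40 N, if the wrist force passes 120 N, or if a joint passes its speed limit or range.

## Working session

There is one attempt and no reset: what is moved stays moved. The work goes in short steps, Python scripts to look and compute and a tool call to move; the robot and the scene stay as the last step left them, time stands still between calls to the robot, and variables do not carry over. Pictures are saved under pics/ and viewed, about 8 in all and at most 12, crops included, and the job is handed in when it is done.

Besides the shell and the picture viewer there is one more tool, called as name(argument=value, ...) on one line, values as JSON. arm_command: Moves the arm, as the interface text tells. Its arguments: {"type":"object","properties":{"steps":{"type":"array"}},"required":["steps"]}

```bash
mkdir -p pics; ls; cat > h.py <<'E'
import numpy as np,cv2
from scipy.spatial.transform import Rotation as R
from workcell import env,vision,finish_job
def cam(n,name):
    st=env.get_state(); c=vision.read_camera(n)
    cv2.imwrite(f'pics/{name}.png',c['image'][:,:,::-1])
    if 'mount' in c:
        T=np.eye(4);T[:3,:3]=R.from_euler('xyz',st['ee_rot']).as_matrix();T[:3,3]=st['eef_pos']
        M=T@np.array(c['mount']); Rw=M[:3,:3];o=M[:3,3]
    else:
        Rw=R.from_rotvec(np.ravel(c['rvec'])).as_matrix().T;o=-Rw@np.ravel(c['tvec'])
    P=dict(R=Rw,o=o,**{k:c[k] for k in('fx','fy','cx','cy','k1')})
    import pickle;pickle.dump(P,open(f'pics/{name}.pkl','wb'));return P
def load(name):
    import pickle;return pickle.load(open(f'pics/{name}.pkl','rb'))
def w(P,u,v,z=0.):
    a=np.array([(u-P['cx'])/P['fx'],(v-P['cy'])/P['fy']]);b=a.copy()
    for _ in range(20):b=a/(1+P['k1']*(b@b))
    d=P['R']@np.array([b[0],b[1],1]);return P['o']+d*(z-P['o'][2])/d[2]
def px(P,X):
    p=P['R'].T@(np.array(X,float)-P['o']);s=p[:2]/p[2];s=s*(1+P['k1']*(s@s))
    return np.array([s[0]*P['fx']+P['cx'],s[1]*P['fy']+P['cy']])
E
python3 - <<'E'
from h import *
st=env.get_state();print(st['clock'],st['eef_pos'],st['ee_rot'],st['ft_force'],st['width'],env.tips_ahead)
for n in('scene','side','wrist'):
    P=cam(n,n+'0');print(n,P['o'],P['R'][:,2])
E
```

```text
pics
0.0 [0.23309915 0.63296901 0.19438322] [-3.14030059e+00  7.89016907e-05  2.78876476e+00] [ 0.36155784 -0.13224324  0.63417829] 0.09416393381320276 0.019
scene [1.07487574 0.0954095  0.52627926] [-0.72875312  0.00884065 -0.68471946]
side [ 0.40259768 -0.49645326  0.56426203] [ 0.26586593  0.74100458 -0.61662591]
wrist [0.16079073 0.65998162 0.38496687] [ 0.2535175  -0.09313611 -0.96283672]
```

View pics/scene0.png

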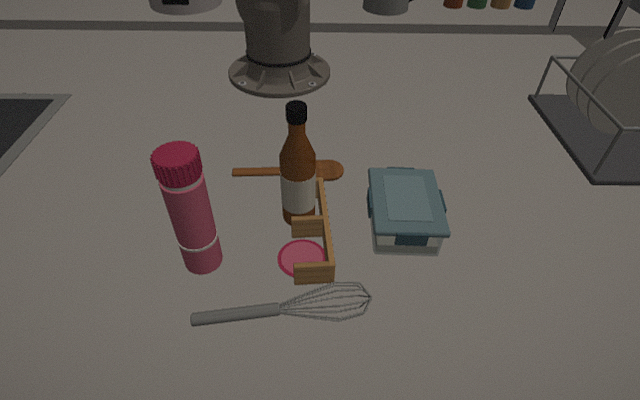

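View pics/side0.png

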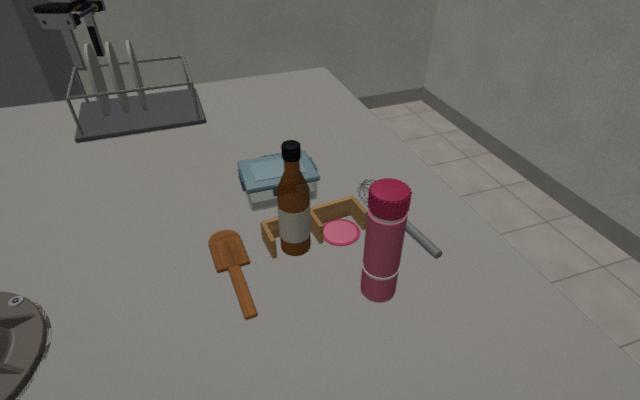

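The free bay is the farther one: the coaster is at scene (303,258) and side (341,232). The container is at scene (202,265) and side (380,290). Next I'll fit silhouettes and zoom in on the rack.

```bash
cat > fit.py <<'E'
from h import *
from scipy.optimize import minimize
def pinkmask(name):
    hsv=cv2.cvtColor(cv2.imread(f'pics/{name}.png'),cv2.COLOR_BGR2HSV)
    m=((hsv[...,0]>160)|(hsv[...,0]<2))&(hsv[...,1]>100)&(hsv[...,2]>60)
    return m.astype(np.uint8)
def hull(pts):
    m=np.zeros((400,640),np.uint8);cv2.fillConvexPoly(m,np.round(cv2.convexHull(pts.astype(np.float32))*16).astype(np.int32),1,cv2.LINE_8,4);return m
A=np.linspace(0,2*np.pi,60)
def cyl(P,x,y,r,zs):return np.array([px(P,[x+r*np.cos(a),y+r*np.sin(a),z]) for z in zs for a in A])
def fit(names,near,z):
    obs=[]
    for n in names:
        P=load(n);k,l,s,_=cv2.connectedComponentsWithStats(pinkmask(n))
        pts=np.concatenate([np.argwhere(l==i)[:,::-1] for i in range(1,k) if s[i,4]>15 and any(l[v,u]==i for u,v in near[n])])
        obs.append((P,hull(pts)))
    def cost(q):
        return sum(1-(h&o).sum()/(h|o).sum() for P,o in obs for h in [hull(cyl(P,*q,*z))])
    return cost
E
python3 - <<'E'
from fit import *
near={'scene0':[(202,262),(195,215),(178,160)],'side0':[(378,290),(383,240),(389,200)]}
for ns in(['scene0','side0'],['scene0'],['side0']):
    c=fit(ns,near,(0.03,[0,.06,.172,.214]))
    x0=w(load('side0'),380,285)[:2]
    r=minimize(c,x0,method='Nelder-Mead',options=dict(initial_simplex=[x0,x0+[.02,0],x0+[0,.02]]));print(ns,r.x,r.fun)
near={'scene0':[(303,258)],'side0':[(341,232)]}
for ns in(['scene0','side0'],['scene0'],['side0']):
    c=fit(ns,near,(0.04,[0]))
    x0=w(load('side0'),341,232)[:2]
    r=minimize(c,x0,method='Nelder-Mead',options=dict(initial_simplex=[x0,x0+[.02,0],x0+[0,.02]]));print('coaster',ns,r.x,r.fun)
a=cv2.imread('pics/scene0.png')[165:335,180:390];b=cv2.imread('pics/side0.png')[140:310,195:450]
a=cv2.resize(a,None,fx=3,fy=3,interpolation=2);b=cv2.resize(b,None,fx=3,fy=3,interpolation=2)
cv2.imwrite('pics/za.png',a);cv2.imwrite('pics/zb.png',b)
E
```

```text
['scene0', 'side0'] [ 0.66281403 -0.07697141] 0.1255098968584053
['scene0'] [ 0.65455895 -0.07950997] 0.0482267152800796
['side0'] [ 0.66227769 -0.07838317] 0.051218504750103255
coaster ['scene0', 'side0'] [0.6542432  0.07815826] 0.3311824694712019
coaster ['scene0'] [0.64870654 0.07714577] 0.18087855297157618
coaster ['side0'] [0.65649331 0.07800011] 0.05359179019384264
```

View pics/za.png

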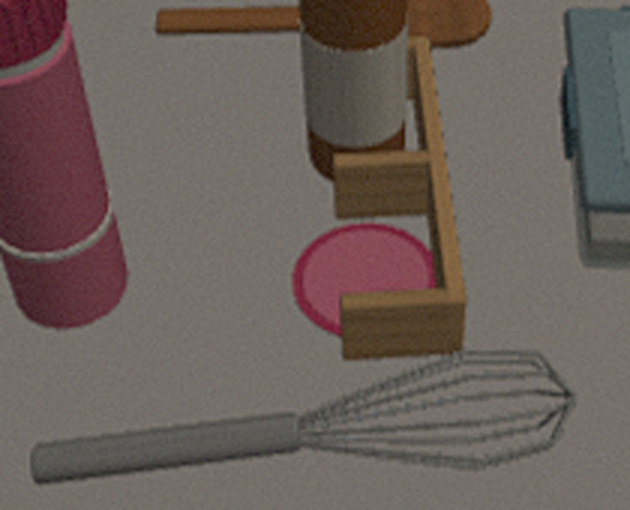

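View pics/zb.png

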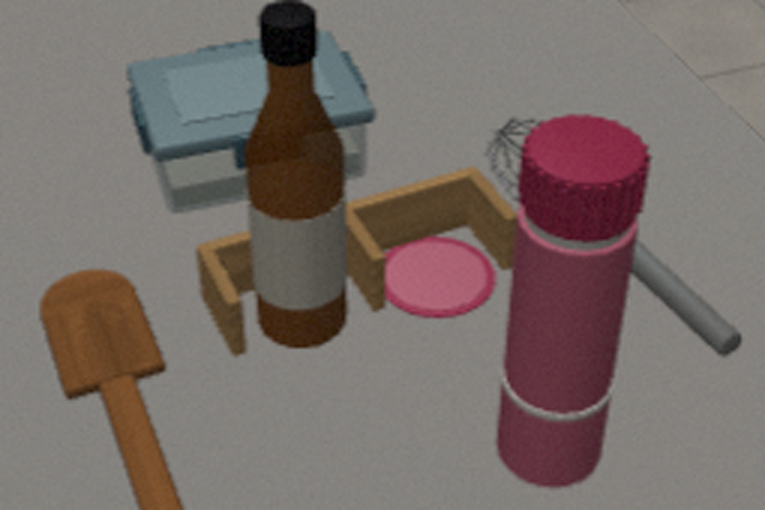

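```bash
python3 - <<'E'
from h import *
S=load('scene0');D=load('side0')
f=lambda P,a,b,c,d,z:(w(P,a,b,z),w(P,c,d,z))
for P,c in((S,(323.3,178.3,334.7,262.3)),(D,(261.7,221.7,353.3,197.3))):
    a,b=f(P,*c,.045);d=b-a;print(a,b,np.linalg.norm(d),'rack yaw',np.degrees(np.arctan2(d[1],d[0])))
a=cv2.resize(cv2.imread('pics/side0.png')[0:80,0:160],None,fx=4,fy=4,interpolation=2)
b=cv2.imread('pics/wrist0.png')
cv2.imwrite('pics/g.png',np.vstack([a[:200],b]))
E
```

```text
[0.50515678 0.11536858 0.045     ] [0.69630213 0.12927872 0.045     ] 0.19165082174686143 rack yaw 4.162224840802792
[0.50741568 0.10826541 0.045     ] [0.70222968 0.11867451 0.045     ] 0.19509189360396167 rack yaw 3.05846155958183
```

View pics/g.png

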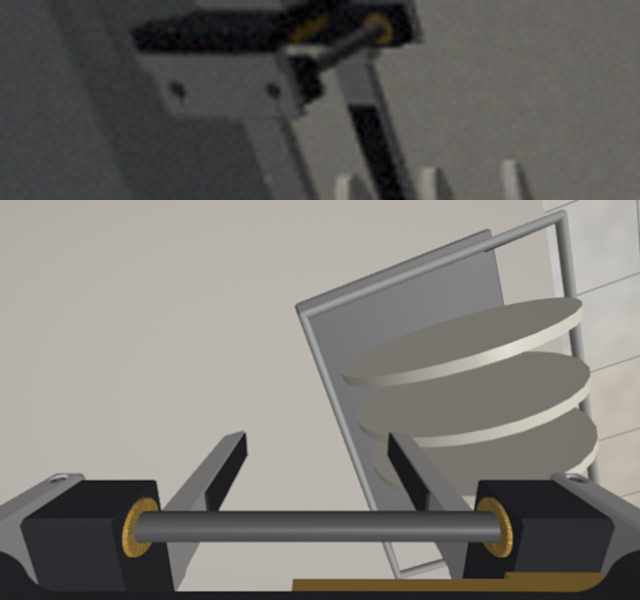

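The interface gives only shifts and twist, but the tool needs to lean, because its body would hit the tall container if it stayed vertical. I'll check at a safe height how the arm behaves at the edge of its reach, where it may tilt. First I'll raise it and swing it to azimuth 90°.

arm_command(steps=[200,-20,-220,0,60,200,-20,-220,0,60,200,-20,-220,0,60,200,-20,-220,0,60,200,-20,-220,0,60,200,-20,-220,0,60,200,-20,-220,0,60,200,-20,-220,0,60])

```text
clock: 0.82
eef_pos: [0.0326, 0.6855, 0.4202]
ee_rot: [3.137, -0.004, 2.795]
ft_force: [0.2, 0.7, 1.1]
width: 0.0602
```

arm_command(steps=[120,320,0,0,60,120,320,0,0,60,120,320,0,0,60,120,320,0,0,60,120,320,0,0,60,120,320,0,0,60,120,320,0,0,60,120,320,0,0,60])

```text
clock: 1.48
eef_pos: [0.0528, 0.9013, 0.406]
ee_rot: [-3.133, 0.018, 2.77]
ft_force: [4.4, -0.5, -1.3]
width: 0.06
```

```bash
python3 - <<'E'
from h import *
st=env.get_state();print(st['clock'],st['q'],st['eef_pos'],st['ee_rot'])
E
```

```text
1.4833 [-1.60892172  0.91299721  0.11146928  0.33859824 -0.07861318  1.9063756
 -0.36658372] [0.05279294 0.90128911 0.40602341] [-3.13279384  0.01789738  2.76966059]
```

arm_command(steps=[60,160,0,0,60,60,160,0,0,60,60,160,0,0,60,60,160,0,0,60,60,160,0,0,60,60,160,0,0,60,60,160,0,0,60,60,160,0,0,60])

```text
clock: 2.15
eef_pos: [0.0185, 0.917, 0.3842]
ee_rot: [-3.129, 0.025, 2.816]
ft_force: [0.2, 0.2, -0.3]
width: 0.0603
```

```bash
python3 - <<'E'
from h import *
st=env.get_state();print(st['clock'],st['q'],st['eef_pos'],st['ee_rot'],R.from_euler('xyz',st['ee_rot']).as_matrix()[:,2])
E
```

```text
2.15 [-1.50170394  1.01181059 -1.06430172  0.23035379  0.97603069  2.02974241
 -0.47120747] [0.01853235 0.91701587 0.3842469 ] [-3.12881606  0.0250907   2.81564238] [ 0.01967409 -0.02013631 -0.99960365]
```

arm_command(steps=[-60,-230,0,0,60,-60,-230,0,0,60,-60,-230,0,0,60,-60,-230,0,0,60,-60,-230,0,0,60,-60,-230,0,0,60,-60,-230,0,0,60,-60,-230,0,0,60])

```text
clock: 2.82
eef_pos: [0.0019, 0.676, 0.3889]
ee_rot: [-3.129, 0.027, 2.815]
ft_force: [-0.0, 0.4, 1.6]
width: 0.0601
```

arm_command(steps=[0,0,-330,0,60,0,0,-330,0,60,0,0,-330,0,60,0,0,-330,0,60,0,0,-330,0,60,0,0,-330,0,60,0,0,-330,0,60,0,0,-330,0,60])

```text
clock: 3.48
eef_pos: [-0.0007, 0.6881, 0.5827]
ee_rot: [-3.099, 0.039, 2.812]
ft_force: [0.6, 0.6, -0.9]
width: 0.0599
```

```bash
cat > s.py <<'E'
from h import *
st=env.get_state();np.set_printoptions(precision=3,suppress=True)
m=R.from_euler('xyz',st['ee_rot']).as_matrix()
print(st['clock'],np.array(st['q']),np.array(st['eef_pos']),'tip',np.array(st['eef_pos'])+.019*m[:,2],'F',np.array(st['ft_force']));print(m)
E
python3 s.py
```

```text
3.4833 [-1.41   0.497 -0.588  0.722  0.303  2.036 -0.576] [-0.001  0.688  0.583] tip [-0.     0.687  0.564] F [ 0.643  0.56  -0.924]
[[-0.945  0.325  0.023]
 [ 0.323  0.945 -0.053]
 [-0.039 -0.042 -0.998]]
```

arm_command(steps=[0,0,-330,0,60,0,0,-330,0,60,0,0,-330,0,60,0,0,-330,0,60,0,0,-330,0,60,0,0,-330,0,60,0,0,-330,0,60,0,0,-330,0,60])

```text
clock: 4.15
eef_pos: [0.0003, 0.6739, 0.6371]
ee_rot: [3.14, 0.025, 2.811]
ft_force: [-1.1, 0.3, 0.4]
width: 0.06
```

```bash
python3 s.py
```

```text
4.15 [-1.908  0.46   0.527  0.681 -0.226  2.048 -0.292] [0.    0.674 0.637] tip [0.001 0.674 0.618] F [-1.122  0.253  0.39 ]
[[-0.946  0.324  0.024]
 [ 0.324  0.946 -0.006]
 [-0.025  0.002 -1.   ]]
```

arm_command(steps=[0,0,-330,0,60,0,0,-330,0,60,0,0,-330,0,60,0,0,-330,0,60,0,0,-330,0,60,0,0,-330,0,60,0,0,-330,0,60,0,0,-330,0,60])

```text
clock: 4.82
eef_pos: [-0.0393, 0.5801, 0.7562]
ee_rot: [2.964, -0.03, 2.823]
ft_force: [-1.2, 1.6, -0.5]
width: 0.0599
```

```bash
python3 s.py
```

```text
4.8167 [-2.338  0.277  0.965  0.735 -0.257  2.048 -0.303] [-0.039  0.58   0.756] tip [-0.039  0.583  0.738] F [-1.218  1.598 -0.495]
[[-0.949  0.313  0.027]
 [ 0.313  0.933  0.177]
 [ 0.03   0.176 -0.984]]
```

The arm tilts at its reach limit, and the tilt persists: it is now 10° towards +y, which is the lean I need. I'll keep going.

arm_command(steps=[40,120,-300,0,60,40,120,-300,0,60,40,120,-300,0,60,40,120,-300,0,60,40,120,-300,0,60,40,120,-300,0,60,40,120,-300,0,60,40,120,-300,0,60])

```text
clock: 5.48
eef_pos: [-0.036, 0.5918, 0.7785]
ee_rot: [2.918, -0.046, 2.824]
ft_force: [0.9, 0.7, -0.1]
width: 0.0599
```

```bash
python3 s.py
```

```text
5.4833 [-2.15   0.258  0.656  0.652 -0.157  2.048 -0.369] [-0.036  0.592  0.779] tip [-0.035  0.596  0.76 ] F [ 0.896  0.702 -0.149]
[[-0.949  0.314  0.026]
 [ 0.312  0.923  0.225]
 [ 0.046  0.222 -0.974]]
```

arm_command(steps=[0,0,-330,0,60,0,0,-330,0,60,0,0,-330,0,60,0,0,-330,0,60,0,0,-330,0,60,0,0,-330,0,60,0,0,-330,0,60,0,0,-330,0,60])

```text
clock: 6.15
eef_pos: [-0.0354, 0.522, 0.818]
ee_rot: [2.862, -0.068, 2.831]
ft_force: [-0.2, 1.2, -0.3]
width: 0.0602
```

```bash
python3 s.py
```

```text
6.15 [-2.669  0.149  1.18   0.742 -0.148  2.048 -0.349] [-0.035  0.522  0.818] tip [-0.035  0.527  0.8  ] F [-0.206  1.184 -0.311]
[[-0.95   0.311  0.022]
 [ 0.305  0.909  0.283]
 [ 0.068  0.276 -0.959]]
```

arm_command(steps=[40,120,-300,0,60,40,120,-300,0,60,40,120,-300,0,60,40,120,-300,0,60,40,120,-300,0,60,40,120,-300,0,60,40,120,-300,0,60,40,120,-300,0,60])

```text
clock: 6.82
eef_pos: [-0.0334, 0.5323, 0.8414]
ee_rot: [2.812, -0.085, 2.836]
ft_force: [0.5, 0.7, -1.0]
width: 0.0598
```

```bash
python3 s.py
```

```text
6.8167 [-2.502  0.149  0.986  0.665 -0.127  2.048 -0.369] [-0.033  0.532  0.841] tip [-0.033  0.539  0.824] F [ 0.486  0.674 -0.982]
[[-0.95   0.311  0.021]
 [ 0.3    0.894  0.333]
 [ 0.085  0.322 -0.943]]
```

19.5° now. Two more of the same.

arm_command(steps=[30,60,-320,0,60,30,60,-320,0,60,30,60,-320,0,60,30,60,-320,0,60,30,60,-320,0,60,30,60,-320,0,60,30,60,-320,0,60,30,60,-320,0,60])

```text
clock: 7.48
eef_pos: [-0.0912, 0.5171, 0.8997]
ee_rot: [2.685, -0.124, 2.849]
ft_force: [5.0, 0.9, 0.4]
width: 0.06
```

arm_command(steps=[40,120,-300,0,60,40,120,-300,0,60,40,120,-300,0,60,40,120,-300,0,60,40,120,-300,0,60,40,120,-300,0,60,40,120,-300,0,60,40,120,-300,0,60])

```text
clock: 8.15
eef_pos: [-0.1654, 0.4976, 0.9562]
ee_rot: [2.555, -0.169, 2.929]
ft_force: [-0.2, -0.2, -0.0]
width: 0.0596
```

```bash
python3 s.py
```

```text
8.15 [-2.848  0.231  1.374  0.404 -0.29   2.048 -0.464] [-0.165  0.498  0.956] tip [-0.166  0.508  0.941] F [-0.197 -0.223 -0.019]
[[-0.964  0.267 -0.02 ]
 [ 0.208  0.795  0.57 ]
 [ 0.168  0.545 -0.821]]
```

The lean is now 35° towards +y. Next I'll level the jaws with a twist of +1.27 and travel round the base to the far side of the container. This helper converts world targets to tool axes.

```bash
cat > t.py <<'E'
import sys
exec(open('s.py').read())
# world targets of TIP -> tool deltas mm from current pose
tip=np.array(st['eef_pos'])+.019*m[:,2]
for a in sys.argv[1:]:
    T=np.array(eval(a)); d=m.T@(T-tip); print(a,np.round(d*1000),'dist',round(np.linalg.norm(d)*1000))
print('level twist',np.arctan2(m[2,1],m[2,0]))
E
python3 t.py "[.1,.55,.75]" "[.45,.45,.5]"
```

```text
8.15 [-2.848  0.231  1.374  0.404 -0.29   2.048 -0.464] [-0.165  0.498  0.956] tip [-0.166  0.508  0.941] F [-0.197 -0.223 -0.019]
[[-0.964  0.267 -0.02 ]
 [ 0.208  0.795  0.57 ]
 [ 0.168  0.545 -0.821]]
[.1,.55,.75] [-279.   -0.  175.] dist 330
[.45,.45,.5] [-680. -123.  316.] dist 759
level twist 1.271723674710198
```

arm_command(steps=[-280,0,175,0.8,60,-280,0,175,0.8,60,-280,0,175,0.8,60,-280,0,175,0.8,60,-280,0,175,0.8,60,-280,0,175,0.8,60,-280,0,175,0.8,60,-280,0,175,0.8,60])

```text
clock: 8.82
eef_pos: [0.0548, 0.5722, 0.8443]
ee_rot: [2.885, -0.486, 2.141]
ft_force: [2.0, 2.6, -1.4]
width: 0.06
```

```bash
python3 t.py "[.35,.5,.55]" "[.5,.3,.45]"
```

```text
8.8167 [-2.836 -0.104  1.094  0.872  0.141  1.769 -1.146] [0.055 0.572 0.844] tip [0.054 0.582 0.828] F [ 1.979  2.569 -1.435]
[[-0.478  0.878 -0.031]
 [ 0.744  0.423  0.517]
 [ 0.467  0.224 -0.855]]
[.35,.5,.55] [-332.  163.  186.] dist 414
[.5,.3,.45] [-599.  187.  164.] dist 649
level twist 0.44727170088957696
```

arm_command(steps=[-332,163,186,0.447,60,-332,163,186,0.447,60,-332,163,186,0.447,60,-332,163,186,0.447,60,-332,163,186,0.447,60,-332,163,186,0.447,60,-332,163,186,0.447,60,-332,163,186,0.447,60])

```text
clock: 9.48
eef_pos: [0.2878, 0.5082, 0.624]
ee_rot: [-3.139, -0.546, 1.637]
ft_force: [0.6, 1.6, 0.5]
width: 0.0598
```

```bash
python3 t.py "[.5,.3,.45]" "[.55,.0,.45]"
```

```text
9.4833 [-2.439 -0.477  0.895  1.479  0.295  1.41  -1.395] [0.288 0.508 0.624] tip [0.287 0.518 0.608] F [0.631 1.645 0.5  ]
[[-0.056  0.998 -0.036]
 [ 0.853  0.067  0.518]
 [ 0.52  -0.002 -0.854]]
[.5,.3,.45] [-280.  198.   14.] dist 343
[.55,.0,.45] [-538.  228. -143.] dist 602
level twist -0.0034788500704897914
```

arm_command(steps=[-280,198,14,0,60,-280,198,14,0,60,-280,198,14,0,60,-280,198,14,0,60,-280,198,14,0,60,-280,198,14,0,60,-280,198,14,0,60,-280,198,14,0,60])

```text
clock: 10.15
eef_pos: [0.4941, 0.2949, 0.4713]
ee_rot: [-3.14, -0.545, 1.636]
ft_force: [0.2, 0.6, 0.8]
width: 0.0604
```

```bash
python3 t.py "[.58,.0,.46]" "[.65,-.2,.4]"
```

```text
10.15 [-2.001 -0.483  1.23   1.669  0.033  1.288 -0.666] [0.494 0.295 0.471] tip [0.493 0.305 0.455] F [0.22  0.608 0.789]
[[-0.056  0.998 -0.035]
 [ 0.853  0.066  0.517]
 [ 0.519 -0.001 -0.855]]
[.58,.0,.46] [-262.   66. -165.] dist 317
[.65,-.2,.4] [-468.  123. -220.] dist 531
level twist -0.002230590953852656
```

arm_command(steps=[-262,66,-165,0,60,-262,66,-165,0,60,-262,66,-165,0,60,-262,66,-165,0,60,-262,66,-165,0,60,-262,66,-165,0,60,-262,66,-165,0,60,-262,66,-165,0,60])

```text
clock: 10.82
eef_pos: [0.5327, 0.0136, 0.4861]
ee_rot: [3.112, -0.531, 1.634]
ft_force: [0.7, -0.5, 0.4]
width: 0.0603
```

```bash
python3 t.py "[.58,.0,.46]" "[.65,-.2,.4]"
```

```text
10.8167 [-1.645 -0.496  1.375  1.549 -0.027  1.552 -0.206] [0.533 0.014 0.486] tip [0.533 0.023 0.47 ] F [ 0.747 -0.533  0.401]
[[-0.055  0.998 -0.002]
 [ 0.861  0.048  0.507]
 [ 0.506  0.026 -0.862]]
[.58,.0,.46] [-28.  46.  -3.] dist 54
[.65,-.2,.4] [-234.  105.  -53.] dist 262
level twist 0.05082132243906118
```

arm_command(steps=[-234,105,-53,0.05,50,-234,105,-53,0.05,50,-234,105,-53,0.05,50,-234,105,-53,0.05,50,-234,105,-53,0.05,50,-234,105,-53,0.05,50,-234,105,-53,0.05,50,-234,105,-53,0.05,50])

```text
clock: 11.48
eef_pos: [0.4948, -0.0941, 0.4616]
ee_rot: [3.107, -0.511, 1.579]
ft_force: [0.5, 0.4, -0.5]
width: 0.0497
```

```bash
python3 t.py "[.66,-.25,.3]" "[.66,-.2,.15]"
```

```text
11.4833 [-1.423 -0.495  1.374  1.598 -0.023  1.582 -0.06 ] [ 0.495 -0.094  0.462] tip [ 0.495 -0.085  0.445] F [ 0.455  0.361 -0.521]
[[-0.007  1.     0.03 ]
 [ 0.872 -0.008  0.489]
 [ 0.489  0.03  -0.872]]
[.66,-.25,.3] [-216.  162.   51.] dist 275
[.66,-.2,.15] [-246.  157.  206.] dist 357
level twist 0.06166175056378482
```

arm_command(steps=[0,200,0,0.06,50,0,200,0,0.06,50,0,200,0,0.06,50,0,200,0,0.06,50,0,200,0,0.06,50,0,200,0,0.06,50,0,200,0,0.06,50,0,200,0,0.06,50])

```text
clock: 12.15
eef_pos: [0.5457, -0.0394, 0.4915]
ee_rot: [3.102, -0.497, 1.51]
ft_force: [0.3, 0.4, 0.2]
width: 0.0503
```

```bash
python3 t.py "[.68,-.2,.4]" "[.66,-.2,.15]"
```

```text
12.15 [-1.578 -0.495  1.374  1.523  0.015  1.549 -0.256] [ 0.546 -0.039  0.491] tip [ 0.547 -0.03   0.475] F [0.311 0.369 0.214]
[[ 0.053  0.996  0.068]
 [ 0.877 -0.079  0.473]
 [ 0.477  0.034 -0.878]]
[.68,-.2,.4] [-177.  143.   -6.] dist 228
[.66,-.2,.15] [-298.  115.  213.] dist 383
level twist 0.07205069287475725
```

```bash
python3 - <<'E'
from workcell import env,vision
print([a for a in dir(env) if a[0]!='_'],[a for a in dir(vision) if a[0]!='_'])
E
```

```text
['PlanningError', 'get_state', 'tips_ahead'] ['read_camera']
```

I'll fit a kinematic model to the joint and pose readings so far, and use it to find a posture that reaches the push poses.

```bash
cat > kin.py <<'E'
import numpy as np, itertools
from scipy.optimize import least_squares
from scipy.spatial.transform import Rotation as R
D=[([-1.367,.426,.074,1.606,-.034,1.111,-.067],[.2331,.633,.1944],[-3.1403,0,2.7888]),
([-1.60892,.913,.11147,.3386,-.07861,1.90638,-.36658],[.05279,.90129,.40602],[-3.13279,.0179,2.76966]),
([-1.5017,1.01181,-1.0643,.23035,.97603,2.02974,-.47121],[.01853,.91702,.38425],[-3.12882,.02509,2.81564]),
([-1.41,.497,-.588,.722,.303,2.036,-.576],[-.0007,.6881,.5827],[-3.099,.039,2.812]),
([-1.908,.46,.527,.681,-.226,2.048,-.292],[.0003,.6739,.6371],[3.14,.025,2.811]),
([-2.338,.277,.965,.735,-.257,2.048,-.303],[-.0393,.5801,.7562],[2.964,-.03,2.823]),
([-2.15,.258,.656,.652,-.157,2.048,-.369],[-.036,.5918,.7785],[2.918,-.046,2.824]),
([-2.669,.149,1.18,.742,-.148,2.048,-.349],[-.0354,.522,.818],[2.862,-.068,2.831]),
([-2.848,.231,1.374,.404,-.29,2.048,-.464],[-.1654,.4976,.9562],[2.555,-.169,2.929]),
([-2.836,-.104,1.094,.872,.141,1.769,-1.146],[.0548,.5722,.8443],[2.885,-.486,2.141]),
([-2.439,-.477,.895,1.479,.295,1.41,-1.395],[.2878,.5082,.624],[-3.139,-.546,1.637]),
([-2.001,-.483,1.23,1.669,.033,1.288,-.666],[.4941,.2949,.4713],[-3.14,-.545,1.636]),
([-1.645,-.496,1.375,1.549,-.027,1.552,-.206],[.5327,.0136,.4861],[3.112,-.531,1.634]),
([-1.423,-.495,1.374,1.598,-.023,1.582,-.06],[.4948,-.0941,.4616],[3.107,-.511,1.579]),
([-1.578,-.495,1.374,1.523,.015,1.549,-.256],[.5457,-.0394,.4915],[3.102,-.497,1.51])]
def fk(q,p,s):
    o1,o7,H,a1,L1,a2,L2,a3,L3,a4,d=p; P=np.zeros(3);M=np.eye(3)
    def go(v):
        nonlocal P;P=P+M@np.array(v)
    rz=lambda a:R.from_euler('z',a).as_matrix()
    ry=lambda a:R.from_euler('y',a).as_matrix()
    go([0,0,H]);M=M@rz(s[0]*q[0]+o1)@ry(q[1])@rz(s[1]*q[2]);go([a1,0,L1])
    M=M@ry(q[3]);go([a2,0,L2]);M=M@rz(s[2]*q[4]);go([a3,0,L3]);M=M@ry(q[5]);go([a4,0,d])
    return P,M@rz(s[3]*q[6]+o7)
if __name__=='__main__':
    best=None
    for s in itertools.product([1,-1],repeat=4):
      for o7 in(-.3,1.2,2.8,-1.8):
       for o1 in (-.15,2.6):
        def f(p):
            r=[]
            for q,x,e in D:
                P,M=fk(q,p,s);r+=[(P-x)*3,R.from_matrix(R.from_euler('xyz',e).as_matrix().T@M).as_rotvec()]
            return np.concatenate(r)
        z=least_squares(f,[o1,o7,.3,0,.4,0,.2,0,.2,0,.2],max_nfev=40)
        if best is None or z.cost<best[0]:best=(z.cost,s,z.x,abs(z.fun).max())
    print(best);np.save('kin.npy',np.r_[best[2],best[1]])
E
python3 kin.py
```

```text
(np.float64(0.027191827295626914), (-1, -1, -1, -1), array([-7.91147776e-02,  1.49736956e+00,  2.88178215e-01,  8.52606835e-03,
        5.33844606e-01, -5.21889874e-03,  4.00633423e+00,  4.10245206e-04,
       -3.48787224e+00,  5.02428707e-03,  3.78105543e-01]), np.float64(0.08263348091941788))
```

```bash
cat > kin2.py <<'E'
from kin import *
def fk2(q,p):
    o=p[:7];P=np.zeros(3);M=np.eye(3);q=np.array(q)
    ax='zyzyzyz';sg=[-1,1,-1,1,-1,1,-1];t=dict(zip((0,2,4,5),(p[7:10],p[10:13],p[13:16],p[16:19])))
    for i in range(7):
        M=M@R.from_euler(ax[i],sg[i]*q[i]+o[i]).as_matrix()
        if i in t:P=P+M@t[i]
    return P,M
if __name__=='__main__':
    def f(p):
        r=[]
        for q,x,e in D:
            P,M=fk2(q,p);r+=[(P-x)*3,R.from_matrix(R.from_euler('xyz',e).as_matrix().T@M).as_rotvec()]
        return np.concatenate(r+[p[1:6]*.002,p[7:19]*.0005])
    p0=np.r_[-.08,0,0,0,0,0,1.5, 0,0,.288, 0,0,.534, 0,0,.518, 0,0,.378]
    z=least_squares(f,p0);np.set_printoptions(precision=4,suppress=True);print(z.cost,z.x);print(abs(z.fun).reshape(-1)[:90].reshape(-1,6).max(1))
    np.save('kin2.npy',z.x)
E
python3 kin2.py
```

```text
1.0930713480276176e-05 [-0.0004  0.0003  0.0005  0.0002  0.0002 -0.0004  1.5709 -0.0003 -0.0281
  0.2836 -0.0001 -0.0358  0.5546 -0.0002 -0.0001  0.494   0.0003 -0.0002
  0.3757]
[0.001  0.0005 0.0005 0.0008 0.0009 0.001  0.0004 0.0015 0.0007 0.0012
 0.0009 0.0007 0.0004 0.0005 0.0005]
```

```bash
cat > ik.py <<'E'
from kin2 import *
p=np.load('kin2.npy')
lo=np.array([-2.85,-.5,-1.23,.21,-1.02,.16,-2.73]);hi=np.array([2.85,2.14,1.37,2.46,4.16,2.05,2.73])
def pose(tip,th,psi=1.63,back=False):
    # psi: heading of the push; lean th
    h=np.array([np.cos(psi),np.sin(psi),0]);z=h*np.sin(th)-np.array([0,0,np.cos(th)])
    y=np.cross([0,0,-1],h);y/=np.linalg.norm(y)
    if back:y=-y
    M=np.c_[np.cross(y,z),y,z];return np.array(tip)-.019*z,M
def ik(X,M,q0,reg=0):
    def f(q):
        P,A=fk2(q,p);return np.r_[(P-X)*5,R.from_matrix(M.T@A).as_rotvec(),reg*(q-q0)]
    z=least_squares(f,np.clip(q0,lo+.03,hi-.03),bounds=(lo+.02,hi-.02));return z.x,np.abs(z.fun[:6]).max()
if __name__=='__main__':
    rng=np.random.default_rng(0);np.set_printoptions(precision=2,suppress=True)
    for back in(False,True):
      for th in(.35,.45,.55):
        out=[]
        for tip in([.665,-.13,.015],[.655,.045,.015]):
            for k in range(25):
                q,e=ik(*pose(tip,th,back=back),rng.uniform(lo,hi))
                if e<1e-3:out.append((np.minimum(q-lo,hi-q).min(),tip[1],q))
        print(back,th)
        for y in(-.13,.045):
            s=sorted([o for o in out if o[1]==y],key=lambda o:-o[0]);print(y,len(s),*[(round(o[0],2),o[2]) for o in s[:3]])
E
python3 ik.py
```

```text
False 0.35
-0.13 16 (np.float64(0.82), array([ 0.48,  0.7 , -0.28,  1.6 , -0.18,  0.98,  0.42])) (np.float64(0.82), array([ 0.48,  0.7 , -0.29,  1.59, -0.18,  0.98,  0.42])) (np.float64(0.6), array([ 0.7 ,  0.77, -0.63,  1.58,  0.1 ,  1.  ,  0.2 ]))
0.045 13 (np.float64(0.68), array([ 0.43,  0.68, -0.55,  1.72, -0.02,  0.84,  0.06])) (np.float64(0.67), array([ 0.34,  0.65, -0.42,  1.73, -0.14,  0.83,  0.15])) (np.float64(0.61), array([ 0.09,  0.61, -0.07,  1.74, -0.41,  0.86,  0.38]))
False 0.45
-0.13 17 (np.float64(0.77), array([ 0.54,  0.74, -0.31,  1.56, -0.25,  1.04,  0.5 ])) (np.float64(0.75), array([ 0.52,  0.74, -0.27,  1.56, -0.27,  1.04,  0.52])) (np.float64(0.72), array([ 0.49,  0.74, -0.24,  1.56, -0.3 ,  1.04,  0.54]))
0.045 20 (np.float64(0.7), array([ 0.4 ,  0.68, -0.42,  1.71, -0.25,  0.86,  0.28])) (np.float64(0.67), array([ 0.31,  0.66, -0.3 ,  1.72, -0.35,  0.87,  0.36])) (np.float64(0.63), array([ 0.27,  0.66, -0.25,  1.72, -0.39,  0.88,  0.39]))
False 0.55
-0.13 9 (np.float64(0.56), array([ 0.46,  0.77, -0.13,  1.53, -0.46,  1.13,  0.67])) (np.float64(0.54), array
[... 1134 characters left out ...]
array([-0.08,  0.66,  0.25,  1.75, -0.73,  0.98, -2.47])) (np.float64(0.23), array([-0.14,  0.67,  0.33,  1.75, -0.79,  1.01, -2.43])) (np.float64(0.14), array([-0.24,  0.7 ,  0.47,  1.76, -0.88,  1.06, -2.36]))
True 0.55
-0.13 13 (np.float64(0.35), array([ 0.35,  0.77,  0.04,  1.53, -0.57,  1.16, -2.38])) (np.float64(0.32), array([ 0.39,  0.77, -0.02,  1.53, -0.53,  1.15, -2.41])) (np.float64(0.31), array([ 0.4 ,  0.77, -0.04,  1.53, -0.51,  1.14, -2.42]))
0.045 9 (np.float64(0.27), array([ 0.09,  0.68,  0.07,  1.72, -0.71,  1.  , -2.46])) (np.float64(0.24), array([ 0.02,  0.69,  0.18,  1.72, -0.78,  1.03, -2.41])) (np.float64(0.19), array([ 0.21,  0.68, -0.09,  1.71, -0.6 ,  0.96, -2.54]))
```

```bash
cat > jac.py <<'E'
from ik import *
import sys
from workcell import env
np.set_printoptions(precision=2,suppress=True)
def J(q):
    P,M=fk2(q,p);C=[]
    for i in range(7):
        d=np.zeros(7);d[i]=1e-5;P2,M2=fk2(q+d,p);C.append(np.r_[P2-P,R.from_matrix(M2@M.T).as_rotvec()]/1e-5)
    return np.array(C).T
if __name__=='__main__':
    q=np.array(env.get_state()['q']);A=J(q);X,M=fk2(q,p)
    N=np.linalg.svd(A)[2][-1];print('null',N,'sv',np.linalg.svd(A)[1])
    pi=np.linalg.pinv(A)
    for n,v in zip(['+x','+y','+z','rx','ry','rz'],np.eye(6)):print(n,pi@v)
    print('twist',pi@np.r_[0,0,0,M[:,2]])
    rng=np.random.default_rng(1)
    S=[]
    for k in range(30):
        a,e=ik(X,M,rng.uniform(lo,hi))
        if e<2e-3:S.append(a)
    S=np.array(S);print(S[np.argsort(S[:,2])][::3])
E
python3 jac.py
```

```text
null [ 0.12  0.48  0.45  0.   -0.52 -0.05  0.53] sv [1.85 1.57 1.39 0.55 0.36 0.17]
+x [-3.88 -0.49  3.03 -1.89  0.86  0.18 -0.34]
+y [-0.14  0.8  -0.7   0.79 -0.72 -1.   -0.88]
+z [-0.26  0.46 -0.2  -1.97 -0.4   1.77 -0.42]
rx [ 0.03 -0.58  0.05  0.09 -0.42 -0.16  0.06]
ry [-1.26 -0.05  1.09 -0.67  0.02  0.96 -0.48]
rz [-0.75 -0.36  0.32 -0.36  0.29  0.53  0.56]
twist [ 0.07  0.26  0.24  0.   -0.28 -0.02 -0.72]
[[ 1.22  0.3  -1.21  1.43 -0.22  1.55 -0.03]
 [ 0.69  0.15 -0.48  1.45 -0.43  1.59  0.15]
 [ 0.45  0.13 -0.19  1.47 -0.47  1.61  0.18]
 [ 0.08  0.11  0.23  1.49 -0.52  1.63  0.23]
 [-0.35  0.12  0.72  1.51 -0.57  1.65  0.29]
 [-0.61  0.17  1.06  1.52 -0.62  1.69  0.36]]
```

```bash
cat > sim.py <<'E'
from jac import *
from scipy.optimize import lsq_linear
vl=.7*np.array([1.89,1.89,2.39,2.39,3.01,3.01,3.01])/12
LO=lo-.002;HI=hi+.004
def run(q,X,M,n,lam=.03,w=.3):
    # n rows towards pose X,M ; commanded pose follows the reached one
    q=q.copy()
    for k in range(n):
        P,A=fk2(q,p);d=X-P;r=R.from_matrix(M@A.T).as_rotvec()
        if np.linalg.norm(d)<1e-3 and np.linalg.norm(r)<2e-3:break
        f=min(1,.0417/max(np.linalg.norm(d),1e-9),.125/max(np.linalg.norm(r),1e-9))
        for _ in range(2):
            dx=np.r_[d,r*w]*f/2;Jq=J(q);Jq[3:]*=w
            b=lsq_linear(np.vstack([Jq,lam*np.eye(7)]),np.r_[dx,np.zeros(7)],bounds=(np.minimum(np.maximum(LO-q,-vl/2),-1e-9),np.maximum(np.minimum(HI-q,vl/2),1e-9)))
            q=q+b.x
    return q
if __name__=='__main__':
    for lam,w in((.03,.3),(.03,1),(.1,.3)):
        for i,sh,tw in((10,[-280,198,14],0),(11,[-262,66,-165],0),(12,[-234,105,-53],.05),(13,[0,200,0],.06)):
            q=np.array(D[i-1+1][0] if 0 else D[i][0])
            X,M=fk2(q,p);q2=run(q,X+M@np.array(sh)/1000,M@R.from_euler('z',tw).as_matrix(),8,lam,w)
            print(lam,w,i,q2,'obs',np.array(D[i+1][0]),fk2(q2,p)[0],np.array(D[i+1][1]))
E
python3 sim.py
```

```text
0.03 0.3 10 [-2.01 -0.5   1.21  1.67  0.06  1.29 -0.7 ] obs [-2.   -0.48  1.23  1.67  0.03  1.29 -0.67] [0.49 0.3  0.47] [0.49 0.29 0.47]
0.03 0.3 11 [-1.64 -0.5   1.37  1.55  0.02  1.5  -0.2 ] obs [-1.65 -0.5   1.38  1.55 -0.03  1.55 -0.21] [ 0.56 -0.    0.48] [0.53 0.01 0.49]
0.03 0.3 12 [-1.41 -0.5   1.38  1.62  0.14  1.35 -0.06] obs [-1.42 -0.49  1.37  1.6  -0.02  1.58 -0.06] [ 0.58 -0.16  0.44] [ 0.49 -0.09  0.46]
0.03 0.3 13 [-1.59 -0.5   1.37  1.54  0.17  1.34 -0.29] obs [-1.58 -0.49  1.37  1.52  0.01  1.55 -0.26] [ 0.63 -0.07  0.48] [ 0.55 -0.04  0.49]
0.03 1 10 [-2.01 -0.5   1.21  1.67  0.05  1.29 -0.69] obs [-2.   -0.48  1.23  1.67  0.03  1.29 -0.67] [0.49 0.3  0.47] [0.49 0.29 0.47]
0.03 1 11 [-1.65 -0.5   1.37  1.55 -0.03  1.56 -0.21] obs [-1.65 -0.5   1.38  1.55 -0.03  1.55 -0.21] [0.53 0.02 0.49] [0.53 0.01 0.49]
0.03 1 12 [-1.42 -0.5   1.38  1.59 -0.01  1.57 -0.05] obs [-1.42 -0.49  1.37  1.6  -0.02  1.58 -0.06] [ 0.5  -0.1   0.46] [ 0.49 -0.09  0.46]
0.03 1 13 [-1.59 -0.5   1.37  1.52  0.03  1.54 -0.26] obs [-1.58 -0.49  1.37  1.52  0.01  1.55 -0.26] [ 0.55 -0.04  0.49] [ 0.55 -0.04  0.49]
0.1 0.3 10 [-2.04 -0.5   1.15  1.66  0.12  1.31 -0.81] obs [-2.   -0.48  1.23  1.67  0.03  1.29 -0.67] [0.48 0.31 0.48] [0.49 0.29 0.47]
0.1 0.3 11 [-1.65 -0.5   1.37  1.55  0.02  1.5  -0.22] obs [-1.65 -0.5   1.38  1.55 -0.03  1.55 -0.21] [0.56 0.   0.48] [0.53 0.01 0.49]
0.1 0.3 12 [-1.41 -0.5   1.38  1.61  0.15  1.36 -0.07] obs [-1.42 -0.49  1.37  1.6  -0.02  1.58 -0.06] [ 0.58 -0.16  0.44] [ 0.49 -0.09  0.46]
0.1 0.3 13 [-1.59 -0.5   1.37  1.54  0.16  1.34 -0.28] obs [-1.58 -0.49  1.37  1.52  0.01  1.55 -0.26] [ 0.63 -0.07  0.48] [ 0.55 -0.04  0.49]
```

```bash
cat > plan.py <<'E'
from sim import *
import time
def call(q,tip,tw,n):
    X,M=fk2(q,p);M2=M@R.from_euler('z',tw).as_matrix()
    return run(q,np.array(tip)-.019*M[:,2],M2,n,.03,1)
def info(q):
    X,M=fk2(q,p);z=M[:,2];return X+.019*z,np.arccos(-z[2]),np.arctan2(z[1],z[0]),np.arctan2(M[2,1],M[2,0])
if __name__=='__main__':
    q0=np.array(env.get_state()['q']);rng=np.random.default_rng(5);best=[];t=time.time()
    while time.time()-t<400:
        q=q0;seq=[]
        for k in range(rng.integers(1,3)):
            tip=rng.uniform([.2,-.5,.4],[.8,.5,.8]);tw=rng.choice([-1.2,-.6,0,0,.6,1.2]);n=int(rng.choice([8,16]))
            if np.hypot(*tip[:2])<.3:continue
            q=call(q,tip,tw,n);seq.append((tip.round(2),tw,n))
        if min(info(q)[0][2],1)<.3:continue
        l=info(q)[3]; q=call(q,[.665,-.22,.35],l,24)
        T,th,psi,l=info(q);e=np.linalg.norm(T-[.665,-.22,.35])+.5*max(0,.42-th,th-.62)+.3*abs(psi-1.63)
        best.append((e,seq,q,T,th,psi,l))
    best.sort(key=lambda b:b[0]);print(len(best))
    for b in best[:6]:print(b)
E
python3 plan.py
```

```text
552
(np.float64(0.051486521865840455), [(array([0.34, 0.46, 0.77]), np.float64(0.0), 8), (array([0.27, 0.13, 0.4 ]), np.float64(0.6), 8)], array([-0.1 ,  0.73,  1.12,  1.25, -0.99,  1.89,  0.77]), array([ 0.66, -0.22,  0.35]), np.float64(0.4939014702813259), np.float64(1.458439289556522), np.float64(1.0643814699389671e-05))
(np.float64(0.05463642193383625), [(array([ 0.3 , -0.03,  0.48]), np.float64(0.0), 8)], array([-0.09,  0.72,  1.11,  1.25, -0.99,  1.88,  0.76]), array([ 0.66, -0.22,  0.35]), np.float64(0.49639088384822266), np.float64(1.4479434815724952), np.float64(1.1619062499531089e-05))
(np.float64(0.05667555328560649), [(array([0.2, 0.5, 0.6]), np.float64(1.2), 8), (array([ 0.5 , -0.03,  0.43]), np.float64(0.6), 16)], array([ 0.02,  0.61,  0.82,  1.25, -0.83,  1.76,  0.65]), array([ 0.66, -0.22,  0.35]), np.float64(0.495547723661777), np.float64(1.4421410555064724), np.float64(-5.587082123474177e-05))
(np.float64(0.05748851515339227), [(array([ 0.36, -0.14,  0.47]), np.float64(0.0), 8), (array([0.27, 0.4 , 0.5 ]), np.float64(0.6), 8)], array([-0.04,  0.66,  0.96,  1.25, -0.91,  1.81,  0.7 ]), array([ 0.66, -0.22,  0.35]), np.float64(0.49835455705978304), np.float64(1.439105846467807), np.float64(-1.3348002143534766e-05))
(np.float64(0.0575894108258158), [(array([0.3 , 0.41, 0.59]), np.float64(0.6), 8), (array([0.52, 0.44, 0.8 ]), np.float64(0.0), 16)], array([-0.  ,  0.63,  0.87,  1.25, -0.85,  1.78,  0.66]), array([ 0.66, -0.22,  0.35]), np.float64(0.49703035378574173), np.float64(1.4393235104878437), np.float64(-4.4590520455819357e-05))
(np.float64(0.05766557150593725), [(array([ 0.33, -0.25,  0.5 ]), np.float64(-1.2), 8), (array([0.21, 0.47, 0.69]), np.float64(-1.2), 8)], array([-0.05,  0.67,  0.98,  1.26, -0.91,  1.82,  0.7 ]), array([ 0.66, -0.22,  0.35]), np.float64(0.49523507780142156), np.float64(1.4394388107479548), np.float64(-0.0001095951026688235))
```

```bash
python3 - <<'E'
from plan import *
q0=np.array(env.get_state()['q'])
for seq in ([([.3,-.03,.48],0,8)],[([.2,.5,.6],1.2,8),([.5,-.03,.43],.6,16)]):
    q=q0
    for s in seq:
        q=call(q,*s);print(info(q),q)
    print('--')
    for tip,n in(([.665,-.22,.35],24),([.665,-.2,.1],8),([.665,-.16,.018],5),([.66,-.1,.018],8),([.655,.045,.018],12)):
        q=call(q,tip,info(q)[3],n);print(info(q),q)
E
```

```text
(array([ 0.33, -0.03,  0.48]), np.float64(0.4963186257421094), np.float64(1.447638598828446), np.float64(0.05477808043160481)) [-0.7  -0.5   0.69  1.82 -0.18  1.63 -0.14]
--
(array([ 0.66, -0.22,  0.35]), np.float64(0.4963177542387092), np.float64(1.4476268550300078), np.float64(1.381131310748641e-05)) [-0.1   0.73  1.12  1.25 -0.99  1.88  0.76]
(array([ 0.66, -0.2 ,  0.1 ]), np.float64(0.4963133819999131), np.float64(1.4476374340508527), np.float64(-1.0135024418720501e-05)) [-0.07  0.84  0.88  1.55 -1.02  1.49  0.95]
(array([ 0.66, -0.16,  0.02]), np.float64(0.49630143527201526), np.float64(1.4477275200948598), np.float64(-7.645262128864136e-05)) [-0.05  0.85  0.71  1.63 -1.02  1.3   0.96]
(array([ 0.66, -0.1 ,  0.02]), np.float64(0.4963071915140877), np.float64(1.4480969093479104), np.float64(-0.0002659768828232485)) [-0.12  0.8   0.67  1.71 -1.02  1.22  0.91]
(array([0.65, 0.04, 0.02]), np.float64(0.4963327034318971), np.float64(1.4482406879049097), np.float64(-6.422471446704591e-05)) [-0.27  0.69  0.54  1.83 -1.02  1.04  0.75]
(array([0.37, 0.24, 0.53]), np.float64(0.495353713493
[... 464 characters left out ...]
.65]
(array([ 0.66, -0.2 ,  0.1 ]), np.float64(0.49547651197917586), np.float64(1.4422198742261174), np.float64(-5.2746080974005e-06)) [-0.    0.78  0.74  1.55 -0.93  1.41  0.88]
(array([ 0.66, -0.16,  0.02]), np.float64(0.49544853986108794), np.float64(1.4422865994456262), np.float64(-9.958808115150114e-05)) [-0.03  0.84  0.68  1.63 -1.01  1.28  0.94]
(array([ 0.66, -0.1 ,  0.02]), np.float64(0.4954717735458125), np.float64(1.4425986938373865), np.float64(-0.0002527342341141227)) [-0.12  0.79  0.67  1.71 -1.02  1.22  0.91]
(array([0.65, 0.04, 0.02]), np.float64(0.4954973101728855), np.float64(1.4427414259099969), np.float64(-6.30896249444486e-05)) [-0.27  0.68  0.53  1.84 -1.02  1.03  0.75]
```

The fitted simulator reproduces the last moves. It says that retracting to x≈0.3 frees the shoulder, and the whole push then runs within limits.

arm_command(steps=[-11,-246,-21,0,44,-11,-246,-21,0,44,-11,-246,-21,0,44,-11,-246,-21,0,44,-11,-246,-21,0,44,-11,-246,-21,0,44,-11,-246,-21,0,44,-11,-246,-21,0,44])

```text
clock: 12.82
eef_pos: [0.3343, -0.0418, 0.4969]
ee_rot: [3.101, -0.498, 1.511]
ft_force: [0.0, -1.2, 0.8]
width: 0.0437
```

```bash
python3 t.py "[.665,-.22,.35]" "[.48,-.15,.42]"
```

```text
12.8167 [-0.69  -0.488  0.706  1.818 -0.183  1.615 -0.117] [ 0.334 -0.042  0.497] tip [ 0.336 -0.033  0.48 ] F [ 0.023 -1.238  0.838]
[[ 0.053  0.996  0.069]
 [ 0.877 -0.079  0.474]
 [ 0.478  0.036 -0.878]]
[.665,-.22,.35] [-209.  338.   48.] dist 401
[.48,-.15,.42] [-124.  151.    7.] dist 195
level twist 0.07432521860223312
```

arm_command(steps=[-209,338,48,0.074,44,-209,338,48,0.074,44,-209,338,48,0.074,44,-209,338,48,0.074,44,-209,338,48,0.074,44,-209,338,48,0.074,44,-209,338,48,0.074,44,-209,338,48,0.074,44])

```text
clock: 13.48
eef_pos: [0.497, -0.1319, 0.4354]
ee_rot: [3.115, -0.482, 1.43]
ft_force: [-0.3, -1.1, -0.5]
width: 0.0442
```

```bash
python3 t.py "[.665,-.22,.35]" "[.665,-.2,.1]"
```

```text
13.4833 [-1.349 -0.496  1.375  1.644  0.012  1.51  -0.126] [ 0.497 -0.132  0.435] tip [ 0.499 -0.123  0.419] F [-0.257 -1.078 -0.491]
[[ 0.125  0.988  0.091]
 [ 0.877 -0.153  0.455]
 [ 0.463  0.023 -0.886]]
[.665,-.22,.35] [-96. 177.  32.] dist 204
[.665,-.2,.1] [-194.  169.  263.] dist 367
level twist 0.050589309635707264
```

The real arm slid back into the old posture, so that branch point is sensitive. I'll search for a more robust route by testing each plan under varied model settings.

```bash
cat > plan2.py <<'E'
from plan import *
import sim, plan, multiprocessing as mp
sim.LO[1]=-.494
def call(q,tip,tw,n,lam):
    X,M=fk2(q,p);M2=M@R.from_euler('z',tw).as_matrix()
    return run(q,np.array(tip)-.019*M[:,2],M2,n,lam,1)
def roll(q,seq,lam):
    for s in seq:
        if s[1]=='L': s=(s[0],info(q)[3],s[2])
        q=call(q,*s,lam)
        if info(q)[0][2]<.3:return None
    q1=q
    q=call(q,[.665,-.22,.35],info(q)[3],16,lam)
    T,th,psi,l=info(q);return np.linalg.norm(T-[.665,-.22,.35])+.5*max(0,.42-th,th-.62)+.2*abs(psi-1.6)+.05*max(0,q[2]-.6)-.05*min(q[1],.4),q,q1
def work(a):
    seed,q0=a;rng=np.random.default_rng(seed);out=[];t=time.time()
    while time.time()-t<240:
        seq=[]
        for k in range(rng.integers(1,4)):
            seq.append((rng.uniform([.2,-.5,.4],[.75,.5,.85]).round(2),rng.choice([-1.2,-.6,0,.6,1.2]),8))
        r=roll(q0,seq,.03)
        if r is None or r[0]>.12:continue
        e=[r[0]]
        for lam,j in((.015,.01),(.05,-.01),(.03,.015)):
            s=roll(np.clip(q0+j*rng.standard_normal(7),LO,HI),seq,lam);e.append(s[0] if s else 9)
        out.append((max(e),e,seq,r[1],r[2]))
    return out
if __name__=='__main__':
    q0=np.array(env.get_state()['q']);n=mp.cpu_count()
    with mp.Pool(n) as P:o=sum(P.map(work,[(i,q0) for i in range(n)]),[])
    o.sort(key=lambda b:b[0]);print(n,len(o))
    for b in o[:5]:print(b)
E
OMP_NUM_THREADS=1 python3 plan2.py
```

```text
4 291
(np.float64(0.023930477203510547), [np.float64(0.023930477203510547), np.float64(0.022129708357084506), np.float64(0.023578298416417377), np.float64(0.023877781878768045)], [(array([ 0.2 , -0.16,  0.75]), np.float64(1.2), 8), (array([0.51, 0.16, 0.79]), np.float64(0.6), 8), (array([0.58, 0.05, 0.65]), np.float64(0.0), 8)], array([ 0.32,  0.49,  0.26,  1.26, -0.57,  1.6 ,  0.41]), array([-0.45,  0.19,  0.75,  1.08, -0.65,  1.9 , -1.44]))
(np.float64(0.024806727028078755), [np.float64(0.021754077584449936), np.float64(0.01912449960295605), np.float64(0.02383499224376629), np.float64(0.024806727028078755)], [(array([0.24, 0.13, 0.43]), np.float64(-1.2), 8), (array([0.47, 0.34, 0.6 ]), np.float64(0.6), 8)], array([ 0.17,  0.52,  0.51,  1.26, -0.67,  1.64,  0.49]), array([-0.5 , -0.06,  0.02,  1.42, -0.37,  1.48, -0.23]))
(np.float64(0.02547837508490193), [np.float64(0.019998957411744747), np.float64(0.011021038882849627), np.float64(0.015987707886341483), np.float64(0.02547837508490193)], [(array([0.23, 0.32, 0.66]), np.float64(-1.2), 8), (array([0.23, 0.05, 0.47]), np.float64(-0.6
[... 247 characters left out ...]
t64(0.024822701881111457), np.float64(0.023991808395873872), np.float64(0.017642288314278144)], [(array([0.23, 0.21, 0.8 ]), np.float64(1.2), 8), (array([0.64, 0.45, 0.73]), np.float64(0.0), 8)], array([ 0.07,  0.55,  0.67,  1.27, -0.74,  1.68,  0.54]), array([-0.81,  0.14,  0.51,  1.  , -0.5 ,  1.74, -1.29]))
(np.float64(0.029092520560577324), [np.float64(0.023954053678698885), np.float64(0.021845342746895043), np.float64(0.023647987906373846), np.float64(0.029092520560577324)], [(array([0.2 , 0.01, 0.73]), np.float64(0.6), 8), (array([0.62, 0.21, 0.8 ]), np.float64(1.2), 8)], array([ 0.13,  0.52,  0.57,  1.27, -0.69,  1.65,  0.5 ]), array([-0.53,  0.16,  0.62,  0.85, -0.63,  2.01, -1.72]))
```

```bash
python3 t.py "[.24,.13,.43]"
```

```text
13.4833 [-1.349 -0.496  1.375  1.644  0.012  1.51  -0.126] [ 0.497 -0.132  0.435] tip [ 0.499 -0.123  0.419] F [-0.257 -1.078 -0.491]
[[ 0.125  0.988  0.091]
 [ 0.877 -0.153  0.455]
 [ 0.463  0.023 -0.886]]
[.24,.13,.43] [ 195. -294.   81.] dist 362
level twist 0.050589309635707264
```

arm_command(steps=[195,-294,81,-1.2,44,195,-294,81,-1.2,44,195,-294,81,-1.2,44,195,-294,81,-1.2,44,195,-294,81,-1.2,44,195,-294,81,-1.2,44,195,-294,81,-1.2,44,195,-294,81,-1.2,44])

```text
clock: 14.15
eef_pos: [0.3051, 0.0518, 0.4474]
ee_rot: [2.761, -0.317, 2.278]
ft_force: [-0.4, -0.1, 0.7]
width: 0.0438
```

```bash
python3 t.py "[.47,.34,.6]"
```

```text
14.15 [-0.453 -0.496  0.379  2.008 -0.291  1.45   0.557] [0.305 0.052 0.447] tip [0.307 0.061 0.431] F [-0.359 -0.139  0.701]
[[-0.617  0.781  0.095]
 [ 0.722  0.515  0.461]
 [ 0.311  0.353 -0.882]]
[.47,.34,.6] [154. 331.  -5.] dist 365
level twist 0.8479121728566767
```

arm_command(steps=[154,331,-5,0.6,44,154,331,-5,0.6,44,154,331,-5,0.6,44,154,331,-5,0.6,44,154,331,-5,0.6,44,154,331,-5,0.6,44,154,331,-5,0.6,44,154,331,-5,0.6,44])

```text
clock: 14.82
eef_pos: [0.4573, 0.3064, 0.6029]
ee_rot: [3.013, -0.475, 1.642]
ft_force: [1.4, 0.2, 1.2]
width: 0.0441
```

```bash
python3 t.py "[.62,.04,.46]" "[.665,-.22,.35]"
```

```text
14.8167 [-0.426 -0.082 -0.023  1.453 -0.388  1.465 -0.427] [0.457 0.306 0.603] tip [0.459 0.315 0.586] F [1.406 0.245 1.167]
[[-0.063  0.993  0.095]
 [ 0.887  0.012  0.461]
 [ 0.457  0.114 -0.882]]
[.62,.04,.46] [-312.  142.   -0.] dist 343
[.665,-.22,.35] [-596.  171.  -19.] dist 620
level twist 0.24378173085387733
```

arm_command(steps=[-312,142,0,0.244,44,-312,142,0,0.244,44,-312,142,0,0.244,44,-312,142,0,0.244,44,-312,142,0,0.244,44,-312,142,0,0.244,44,-312,142,0,0.244,44,-312,142,0,0.244,44])

```text
clock: 15.48
eef_pos: [0.6136, 0.0358, 0.4784]
ee_rot: [3.141, -0.491, 1.368]
ft_force: [0.4, 0.7, -0.5]
width: 0.0438
```

```bash
python3 t.py "[.665,-.22,.35]"
```

```text
15.4833 [-0.115  0.174  0.29   1.448 -0.541  1.518 -0.005] [0.614 0.036 0.478] tip [0.615 0.045 0.462] F [ 0.45   0.653 -0.459]
[[ 0.178  0.979  0.095]
 [ 0.864 -0.202  0.461]
 [ 0.471  0.    -0.882]]
[.665,-.22,.35] [-272.  102.  -19.] dist 291
level twist 0.000559810080368962
```

arm_command(steps=[-272,102,-19,-0.2,44,-272,102,-19,-0.2,44,-272,102,-19,-0.2,44,-272,102,-19,-0.2,44,-272,102,-19,-0.2,44,-272,102,-19,-0.2,44,-272,102,-19,-0.2,44,-272,102,-19,-0.2,44])

```text
clock: 16.15
eef_pos: [0.6616, -0.2334, 0.3624]
ee_rot: [3.043, -0.479, 1.584]
ft_force: [-0.5, -1.2, -0.2]
width: 0.0438
```

```bash
python3 t.py "[.665,-.2,.12]" "[.665,-.16,.03]"; python3 - <<'E'
from h import *
cam('wrist','wrist1')
E
```

```text
16.15 [ 0.251  0.501  0.383  1.271 -0.626  1.614  0.639] [ 0.662 -0.233  0.362] tip [ 0.663 -0.225  0.346] F [-0.456 -1.165 -0.158]
[[-0.012  0.996  0.092]
 [ 0.887 -0.032  0.46 ]
 [ 0.461  0.087 -0.883]]
[.665,-.2,.12] [-82. -19. 211.] dist 227
[.665,-.16,.03] [-88. -28. 309.] dist 322
level twist 0.18700151016996117
```

View pics/wrist1.png

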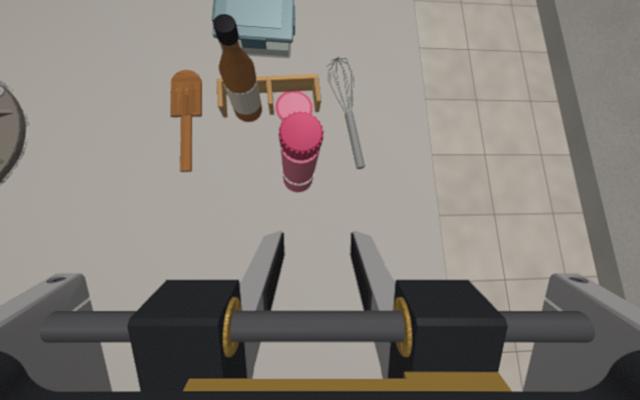

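The wrist view shows the container's near bottom edge at (298,191), the coaster at (294,105) and the fingers centred near column 319. I'll cross-check positions from this picture.

```bash
python3 - <<'E'
from fit import *
np.set_printoptions(precision=4,suppress=True)
P=load('wrist1');m=pinkmask('wrist1')
k,l,s,c=cv2.connectedComponentsWithStats(m)
print([(list(s[i]),c[i]) for i in range(1,k) if s[i,4]>15])
print('edge',w(P,298,191),'coaster',w(P,294,104),'walls front tops',[w(P,*q,.045) for q in((221,106),(270,104),(318,102))])
for q in([.661,-.078],[.655,-.079]):print(px(P,[q[0],q[1]-.03,0]),px(P,[q[0],q[1],.214]))
E
python3 t.py "[.663,-.2,.12]" "[.664,-.15,.02]"
```

```text
[([np.int32(276), np.int32(91), np.int32(47), np.int32(92), np.int32(2585)], array([299.0043, 140.776 ])), ([np.int32(285), np.int32(181), np.int32(25), np.int32(10), np.int32(90)], array([296.5222, 186.8889]))]
edge [ 0.6609 -0.1071  0.    ] coaster [0.6559 0.0856 0.    ] walls front tops [array([0.5147, 0.0515, 0.045 ]), array([0.6081, 0.0578, 0.045 ]), array([0.7028, 0.0642, 0.045 ])]
[298.0422 191.4291] [301.6615 129.2469]
[295.0618 191.9387] [297.1009 129.9029]
16.2 [ 0.249  0.499  0.381  1.271 -0.626  1.614  0.637] [ 0.662 -0.231  0.364] tip [ 0.664 -0.223  0.347] F [-0.496  0.512 -1.317]
[[-0.013  0.996  0.093]
 [ 0.887 -0.031  0.461]
 [ 0.462  0.088 -0.883]]
[.663,-.2,.12] [-85. -21. 211.] dist 228
[.664,-.15,.02] [-87. -31. 322.] dist 335
level twist 0.18903534253765844
```

```bash
python3 t.py "[.661,-.17,.08]" "[.661,-.155,.018]"
```

```text
16.2 [ 0.249  0.499  0.381  1.271 -0.626  1.614  0.637] [ 0.662 -0.231  0.364] tip [ 0.664 -0.223  0.347] F [-0.496  0.512 -1.317]
[[-0.013  0.996  0.093]
 [ 0.887 -0.031  0.461]
 [ 0.462  0.088 -0.883]]
[.661,-.17,.08] [-77. -28. 260.] dist 272
[.661,-.155,.018] [-92. -34. 321.] dist 336
level twist 0.18903534253765844
```

arm_command(steps=[-77,-28,260,0,44,-77,-28,260,0,44,-77,-28,260,0,44,-77,-28,260,0,44,-77,-28,260,0,44,-77,-28,260,0,44,-77,-28,260,0,44,-77,-28,260,0,44])

```text
clock: 16.87
eef_pos: [0.6591, -0.1704, 0.0958]
ee_rot: [3.043, -0.484, 1.593]
ft_force: [0.2, 0.7, -0.2]
width: 0.0439
```

```bash
python3 t.py "[.661,-.15,.018]"
```

```text
16.8667 [ 0.211  0.645  0.295  1.629 -0.72   1.158  0.85 ] [ 0.659 -0.17   0.096] tip [ 0.661 -0.162  0.079] F [ 0.233  0.734 -0.216]
[[-0.02   0.996  0.088]
 [ 0.885 -0.024  0.465]
 [ 0.465  0.087 -0.881]]
[.661,-.15,.018] [-18.  -5.  59.] dist 62
level twist 0.1858984114390325
```

arm_command(steps=[-6,-2,20,0,44,-12,-3,40,0,44,-19,-5,59,0,44,-19,-5,59,0,44,-19,-5,59,0,44])

```text
clock: 17.28
eef_pos: [0.6629, -0.1635, 0.0406]
ee_rot: [3.035, -0.48, 1.595]
ft_force: [-0.1, 0.3, 0.9]
width: 0.044
```

```bash
python3 t.py "[.661,-.115,.018]" "[.653,.050,.018]"; python3 - <<'E'
from h import *
cam('side','side1')
a=cv2.imread('pics/side1.png')[130:390,230:560];cv2.imwrite('pics/side1c.png',cv2.resize(a,None,fx=2,fy=2,interpolation=2))
E
```

```text
17.2833 [ 0.218  0.706  0.269  1.658 -0.76   1.072  0.903] [ 0.663 -0.163  0.041] tip [ 0.665 -0.155  0.024] F [-0.138  0.276  0.896]
[[-0.021  0.995  0.095]
 [ 0.887 -0.025  0.462]
 [ 0.462  0.094 -0.882]]
[.661,-.115,.018] [33. -5. 23.] dist 40
[.653,.050,.018] [179. -17.  99.] dist 205
level twist 0.2015597677461938
```

View pics/side1c.png

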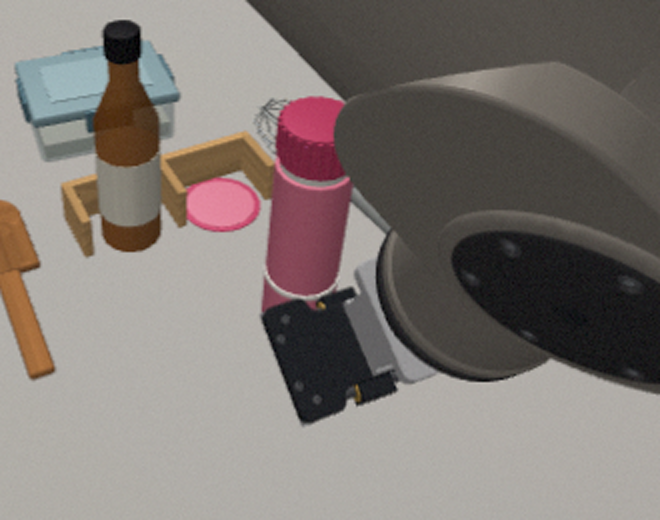

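The gripper is leaning back behind the container with its tips low and the container untouched. I'll check forearm clearance at the end pose, then approach slowly.

```bash
python3 - <<'E'
from plan import *
q=np.array(env.get_state()['q'])
def pts(q):
    M=np.eye(3);P=np.zeros(3);t=dict(zip((0,2,4),(p[7:10],p[10:13],p[13:16])));o=[]
    for i in range(7):
        M=M@R.from_euler('zyzyzyz'[i],[-1,1,-1,1,-1,1,-1][i]*q[i]+p[i]).as_matrix()
        if i in t:P=P+M@t[i];o.append(P)
    return np.array(o[1:])
for y in(-.1,-.03,.05):
    q=call(q,[.656,y,.018],0,14);print(info(q),q,'\n elbow,wrist',pts(q).round(2).tolist())
E
```

```text
(array([ 0.66, -0.1 ,  0.02]), np.float64(0.490577862377622), np.float64(1.3642501334360744), np.float64(0.2038358117875378)) [ 0.16  0.67  0.25  1.74 -0.78  1.    0.88] 
 elbow,wrist [[0.32, -0.11, 0.72], [0.62, -0.28, 0.37]]
(array([ 0.66, -0.03,  0.02]), np.float64(0.49061281857159156), np.float64(1.364530122476668), np.float64(0.2035622630435727)) [ 0.07  0.63  0.22  1.81 -0.81  0.93  0.82] 
 elbow,wrist [[0.32, -0.09, 0.74], [0.62, -0.21, 0.37]]
(array([0.66, 0.05, 0.02]), np.float64(0.4907513462107375), np.float64(1.364847487979102), np.float64(0.20322303736780345)) [-0.03  0.6   0.19  1.86 -0.84  0.85  0.75] 
 elbow,wrist [[0.31, -0.05, 0.74], [0.62, -0.13, 0.37]]
```

arm_command(steps=[4,-1,4,0,44,8,-2,8,0,44,12,-3,12,0,44,17,-5,15,0,44,21,-5,17,0,44,25,-5,19,0,44,29,-5,21,0,44,33,-5,23,0,44])

```text
clock: 18.0
eef_pos: [0.6591, -0.1229, 0.0338]
ee_rot: [3.035, -0.48, 1.595]
ft_force: [0.6, 0.2, 0.4]
width: 0.0442
```

```bash
python3 t.py "[.661,-.075,.018]" "[.653,.050,.018]"
```

```text
18.0 [ 0.173  0.684  0.252  1.715 -0.779  1.017  0.885] [ 0.659 -0.123  0.034] tip [ 0.661 -0.114  0.017] F [0.603 0.164 0.41 ]
[[-0.021  0.995  0.095]
 [ 0.887 -0.025  0.461]
 [ 0.462  0.094 -0.882]]
[.661,-.075,.018] [35. -1. 17.] dist 39
[.653,.050,.018] [146. -12.  74.] dist 164
level twist 0.20119605811254931
```

arm_command(steps=[4.4,-0.4,2.2,0,44,8.8,-0.7,4.4,0,44,13.3,-1.1,6.7,0,44,17.8,-1.5,9,0,44,22.2,-1.8,11.2,0,44,26.7,-2.2,13.5,0,44,31.1,-2.6,15.7,0,44,35.6,-3,18,0,44])

```text
clock: 18.67
eef_pos: [0.6569, -0.0833, 0.034]
ee_rot: [3.035, -0.48, 1.594]
ft_force: [-0.1, -1.6, 0.9]
width: 0.044
```

```bash
python3 t.py "[.653,.050,.018]"; python3 - <<'E'
from h import *
cam('scene','scene1');cv2.imwrite('pics/scene1c.png',cv2.resize(cv2.imread('pics/scene1.png')[90:340,80:400],None,fx=2,fy=2,interpolation=2))
E
```

```text
18.6667 [ 0.125  0.659  0.238  1.76  -0.795  0.974  0.856] [ 0.657 -0.083  0.034] tip [ 0.659 -0.075  0.017] F [-0.079 -1.617  0.916]
[[-0.021  0.995  0.095]
 [ 0.887 -0.026  0.461]
 [ 0.461  0.094 -0.882]]
[.653,.050,.018] [111.  -9.  56.] dist 125
level twist 0.2010558797525185
```

View pics/scene1c.png

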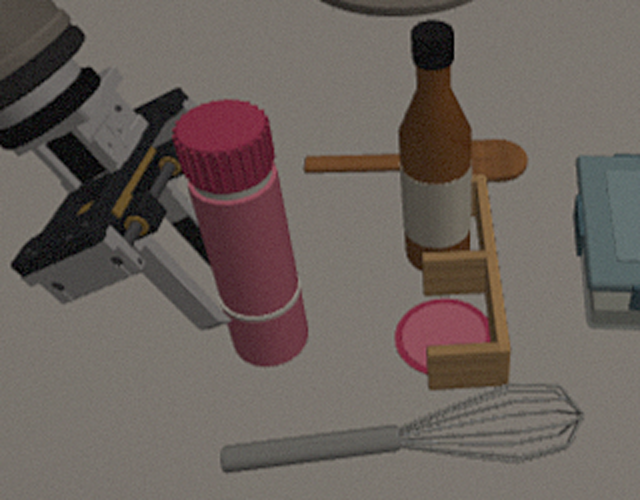

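Contact is low, below the band, and the container is upright, sliding and nicely cradled. I'll continue.

arm_command(steps=[4.4,-0.4,2.2,0,44,8.8,-0.7,4.4,0,44,13.3,-1.1,6.7,0,44,17.8,-1.5,9,0,44,22.2,-1.8,11.2,0,44,26.7,-2.2,13.5,0,44,31.1,-2.6,15.7,0,44,35.6,-3,18,0,44])

```text
clock: 19.38
eef_pos: [0.6549, -0.043, 0.0343]
ee_rot: [3.035, -0.48, 1.594]
ft_force: [-0.0, -2.2, 0.6]
width: 0.0439
```

arm_command(steps=[4.4,-0.4,2.2,0,44,8.8,-0.7,4.4,0,44,13.3,-1.1,6.7,0,44,17.8,-1.5,9,0,44,22.2,-1.8,11.2,0,44,26.7,-2.2,13.5,0,44,31.1,-2.6,15.7,0,44,35.6,-3,18,0,44])

```text
clock: 20.05
eef_pos: [0.6529, -0.0031, 0.0345]
ee_rot: [3.035, -0.48, 1.594]
ft_force: [0.3, -2.3, 0.2]
width: 0.0439
```

```bash
python3 t.py "[.653,.050,.018]"; python3 - <<'E'
from fit import *
cam('scene','scene2');cam('wrist','wrist2');m=pinkmask('scene2')
a=cv2.imread('pics/scene2.png')[90:290,180:400];b=cv2.imread('pics/wrist2.png')
cv2.imwrite('pics/c2.png',np.hstack([cv2.resize(a,(440,400),interpolation=2),b[:,150:490]]))
E
```

```text
20.05 [ 0.025  0.617  0.206  1.832 -0.827  0.89   0.789] [ 0.653 -0.003  0.035] tip [0.655 0.006 0.018] F [ 0.335 -2.335  0.21 ]
[[-0.021  0.995  0.095]
 [ 0.887 -0.025  0.461]
 [ 0.462  0.094 -0.882]]
[.653,.050,.018] [39. -3. 20.] dist 44
level twist 0.20095536560819985
```

View pics/c2.png

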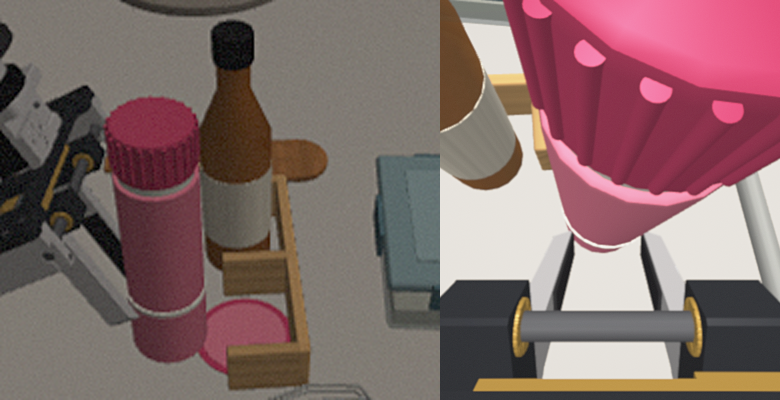

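```bash
python3 - <<'E'
from fit import *
P=load('scene2');hs=pinkmask('scene2').copy()
# compare both cylinders by lower-left outline: mask only left of coaster is used via band & cap: fit cap + body columns <=282
obs=hs.copy();obs[:,285:]=0
def cost(q):
    h=hull(cyl(P,*q,.03,[0,.06,.172,.214]));h[:,285:]=0
    o=obs.copy(); o=hull(np.argwhere(o)[:,::-1]);o[:,285:]=0
    return 1-(h&o).sum()/(h|o).sum()
x0=np.array([.655,.033]);r=minimize(cost,x0,method='Nelder-Mead',options=dict(initial_simplex=[x0,x0+[.015,0],x0+[0,.015]]));print(r.x,r.fun)
E
```

```text
[0.65375779 0.02256233] 0.03181818181818186
```

```bash
python3 - <<'E'
from fit import *
P=load('wrist2');print(P['o'])
print(w(P,315,247,.058),w(P,315,252,.0))
for y in(.0226,.0335):print(y,px(P,[.655,y-.03,.058]),px(P,[.655,y-.03,0]))
P=load('scene2')
for y in(.0226,.0335):
  for z in(0,.058,.214):
    e=cyl(P,.655,y,.03,[z]);print(y,z,'cols',e[:,0].min(),e[:,0].max(),'rows',e[:,1].min(),e[:,1].max())
E
```

```text
[ 0.63433678 -0.02028266  0.2389624 ]
[ 0.65066072 -0.00973882  0.058     ] [ 0.65580116 -0.01040315  0.        ]
0.0226 [321.83964978 243.08709405] [313.94307386 248.3033335 ]
0.0335 [321.36597417 225.7193239 ] [313.6559349  234.97822073]
0.0226 0 cols 248.02061598994962 285.278499859291 rows 244.85929395867905 274.1488593328714
0.0226 0.058 cols 244.13339164461104 283.76993616733733 rows 220.7623326306547 250.23654461264078
0.0226 0.214 cols 230.68301547902382 278.5710828647528 rows 138.3952404405203 166.9650757561058
0.0335 0 cols 254.78650703767627 292.0105165691472 rows 244.8984931672394 274.18647733858904
0.0335 0.058 cols 251.33048464431167 290.9287394119941 rows 220.8074174827314 250.28034626408993
0.0335 0.214 cols 239.4059124215462 287.20095132947114 rows 138.46336858206323 167.03384508579177
```

```bash
python3 - <<'E'
from fit import *
# left-edge based y estimate at different heights z (cylinder silhouette left edge), x fixed 
for n,x in(('scene0',.661),('scene1',.659),('scene2',.655)):
    P=load(n);m=pinkmask(n)
    out=[]
    for z in(.03,.10,.15,.195):
        def left(y):
            h=hull(cyl(P,x,y,.03 if z<.06 or z>.17 else .0295,[z-.01,z+.01]))
            c=px(P,[x,y,z]);r=int(round(c[1]));cols=np.flatnonzero(h[r]);return r,cols
        ys=[]
        for y in np.arange(-.1,.06,.001):
            r,c=left(y)
            mm=np.flatnonzero(m[r,:int(c.max())+1][max(0,int(c.min())-15):])+max(0,int(c.min())-15)
            if len(mm)>5: ys.append((abs(mm.min()-c.min()),y,mm.min(),mm.max(),c.min(),c.max()))
        b=min(ys)[0];s=[t for t in ys if t[0]==b];out.append((z,round(float(np.mean([t[1] for t in s])),4)))
    print(n,out)
E
```

```text
scene0 [(0.03, -0.0507), (0.1, -0.075), (0.15, -0.075), (0.195, -0.075)]
scene1 [(0.03, -0.019), (0.1, -0.057), (0.15, -0.056), (0.195, -0.057)]
scene2 [(0.03, 0.0585), (0.1, 0.0225), (0.15, 0.0255), (0.195, 0.025)]
```

The container is upright at about (0.656, 0.0225), 16 mm ahead of the tips. At the end pose the left end of the gripper body would come close to the oil bottle. So I'll back off, narrow the fingers to 34 mm, turn the tool slightly away from the bottle and push again.

```bash
python3 t.py "[.656,-.02,.018]"
```

```text
20.15 [ 0.025  0.617  0.205  1.832 -0.827  0.891  0.79 ] [ 0.653 -0.002  0.035] tip [0.655 0.006 0.018] F [ 0.154 -0.776 -0.625]
[[-0.022  0.995  0.095]
 [ 0.887 -0.024  0.462]
 [ 0.462  0.094 -0.882]]
[.656,-.02,.018] [-23.   2. -12.] dist 26
level twist 0.20057927569515296
```

arm_command(steps=[-11,1,-6,0,44,-23,2,-12,0,44,-23,2,-12,-0.1,34,-23,2,-12,-0.2,34,-23,2,-12,-0.22,34,-23,2,-12,-0.22,34])

```text
clock: 20.65
eef_pos: [0.6543, -0.0312, 0.0346]
ee_rot: [2.927, -0.445, 1.834]
ft_force: [0.0, -0.2, -0.2]
width: 0.034
```

```bash
python3 t.py "[.660,-.008,.019]" "[.657,.053,.019]"
```

```text
20.65 [ 0.095  0.625  0.17   1.808 -0.786  0.904  1.009] [ 0.654 -0.031  0.035] tip [ 0.656 -0.022  0.018] F [ 0.02  -0.209 -0.196]
[[-0.235  0.967  0.096]
 [ 0.872  0.166  0.461]
 [ 0.43   0.192 -0.882]]
[.660,-.008,.019] [12.  6.  6.] dist 15
[.657,.053,.019] [66. 14. 34.] dist 75
level twist 0.4199401609859903
```

arm_command(steps=[4,2,2,0,34,8,4,4,0,34,12,6,6,0,34,16.5,6.7,8.3,0,34,21,7.3,10.7,0,34,25.5,8,13,0,34,30,8.7,15.3,0,34,34.5,9.3,17.7,0,34])

```text
clock: 21.32
eef_pos: [0.6567, 0.0106, 0.0357]
ee_rot: [2.927, -0.444, 1.837]
ft_force: [-0.1, -2.8, 1.2]
width: 0.0341
```

```bash
python3 t.py "[.657,.053,.019]"; python3 - <<'E'
from h import *
cam('scene','scene3');cam('wrist','wrist3')
a=cv2.imread('pics/scene3.png')[90:290,180:400];b=cv2.imread('pics/wrist3.png')
cv2.imwrite('pics/c3.png',np.hstack([cv2.resize(a,(440,400),interpolation=2),b[:,100:460]]))
E
```

```text
21.3167 [ 0.041  0.611  0.155  1.83  -0.8    0.866  0.967] [0.657 0.011 0.036] tip [0.659 0.019 0.019] F [-0.122 -2.796  1.213]
[[-0.237  0.967  0.095]
 [ 0.871  0.169  0.461]
 [ 0.43   0.192 -0.882]]
[.657,.053,.019] [30.  4. 15.] dist 34
level twist 0.42105897854252605
```

View pics/c3.png

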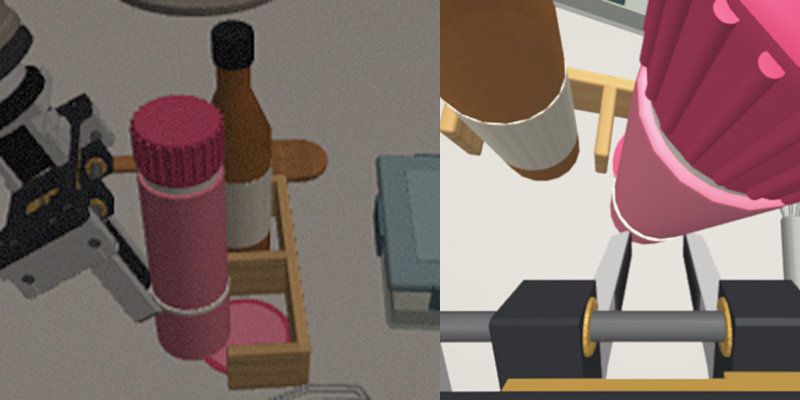

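```bash
python3 - <<'E'
from fit import *
from scipy.optimize import least_squares
P=load('wrist3')
pts=[w(P,u-340,v,.058)[:2] for u,v in((613,207),(620,222),(632,234),(648,241))]
print(np.array(pts).round(4))
print(least_squares(lambda c:[np.hypot(*(q-c))-.03 for q in pts],[.656,.04]).x)
# wall ends
print('mid wall front top L/R',w(P,597-340,170,.045),w(P,608-340,170,.045))
S=load('scene3');print('scene bottom row',[ (x,cyl(S,x,.039,.03,[0])[:,1].max()) for x in(.645,.65,.655,.66)], 'scene0',[(x,cyl(S,x,-.077,.03,[0])[:,1].max()) for x in(.655,.661)])
print('far wall front top-left outer px->',w(S,180+228/2,90+348/2,.045),w(S,180+228/2,90+386/2,0))
E
```

```text
[[0.6234 0.0232]
 [0.6294 0.0149]
 [0.6382 0.009 ]
 [0.6488 0.0066]]
[0.65021835 0.03653114]
mid wall front top L/R [0.6080108 0.0480709 0.045    ] [0.61513626 0.04976292 0.045     ]
scene bottom row [(0.645, np.float64(269.0489012612203)), (0.65, np.float64(271.61267247414094)), (0.655, np.float64(274.20543529059194)), (0.66, np.float64(276.8276835083106))] scene0 [(0.655, np.float64(273.8022440323572)), (0.661, np.float64(276.9545246299698))]
far wall front top-left outer px-> [0.69985482 0.06952162 0.045     ] [0.70136486 0.06844773 0.        ]
```

```bash
python3 t.py "[.662,.055,.019]"
```

```text
21.4167 [ 0.04   0.611  0.154  1.83  -0.801  0.867  0.967] [0.657 0.011 0.036] tip [0.658 0.02  0.019] F [ 0.783 -1.203 -0.209]
[[-0.238  0.967  0.095]
 [ 0.871  0.17   0.462]
 [ 0.43   0.192 -0.882]]
[.662,.055,.019] [29.  9. 16.] dist 35
level twist 0.4204874126016923
```

arm_command(steps=[4.2,1.8,2.3,0,34,8.4,3.4,4.6,0,34,12.5,4.8,6.9,0,34,16.7,6.2,9.2,0,34,20.8,7.4,11.5,0,34,25,8.3,13.7,0,34,29,9,16,0,34,29,9,16,0,34])

```text
clock: 22.08
eef_pos: [0.66, 0.0458, 0.0359]
ee_rot: [2.927, -0.445, 1.838]
ft_force: [-0.3, -0.5, -0.8]
width: 0.0341
```

```bash
python3 t.py "[.660,.030,.019]"; python3 - <<'E'
from h import *
cam('scene','scene4');cam('wrist','wrist4')
a=cv2.imread('pics/scene4.png')[90:290,180:400];b=cv2.imread('pics/wrist4.png')
cv2.imwrite('pics/c4.png',np.hstack([cv2.resize(a,(440,400),interpolation=2),b[:,100:460]]))
E
```

```text
22.0833 [-0.005  0.605  0.141  1.84  -0.812  0.837  0.929] [0.66  0.046 0.036] tip [0.662 0.055 0.019] F [-0.28  -0.471 -0.795]
[[-0.239  0.967  0.095]
 [ 0.87   0.17   0.462]
 [ 0.431  0.193 -0.882]]
[.660,.030,.019] [-21.  -6. -11.] dist 25
level twist 0.42058092802184954
```

View pics/c4.png

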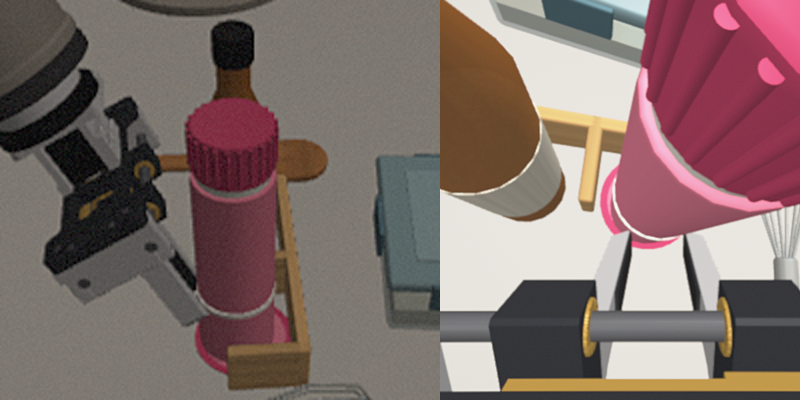

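The container is standing on the coaster, about 5 mm short of its centre by the ring margins (7 mm on the near side, 17 mm at the back). One small final push, then I'll back off.

arm_command(steps=[1.3,0.4,0.7,0,34,2.6,0.8,1.4,0,34,4,1.2,2.1,0,34,4.6,1.4,2.4,0,34,4.6,1.4,2.4,0,34])

```text
clock: 22.6
eef_pos: [0.6606, 0.0498, 0.0359]
ee_rot: [2.927, -0.444, 1.837]
ft_force: [0.3, -1.7, -1.3]
width: 0.0334
```

```bash
python3 t.py "[.660,-.06,.022]" "[.66,-.2,.2]"
```

```text
22.6 [-0.011  0.604  0.141  1.841 -0.813  0.833  0.923] [0.661 0.05  0.036] tip [0.662 0.059 0.019] F [ 0.297 -1.746 -1.307]
[[-0.238  0.967  0.095]
 [ 0.871  0.169  0.461]
 [ 0.43   0.192 -0.882]]
[.660,-.06,.022] [-101.  -22.  -57.] dist 119
[.66,-.2,.2] [-147.  -11. -279.] dist 316
level twist 0.42094205720334854
```

arm_command(steps=[-6,-1.3,-3.4,0,34,-18,-4,-10,0,34,-36,-8,-20,0,34,-58,-13,-33,0,34,-80,-17,-45,0,34,-101,-22,-57,0,34,-110,-24,-80,0,34,-115,-24,-110,0,34])

```text
clock: 23.27
eef_pos: [0.6523, -0.1079, 0.0772]
ee_rot: [2.931, -0.446, 1.834]
ft_force: [0.1, -0.6, 0.5]
width: 0.0341
```

```bash
python3 s.py; python3 - <<'E'
from h import *
cam('scene','scene5');cam('wrist','wrist5')
a=cv2.imread('pics/scene5.png')[90:340,160:460];b=cv2.imread('pics/wrist5.png')
cv2.imwrite('pics/c5.png',np.hstack([cv2.resize(a,(480,400),interpolation=2),b[:,160:480]]))
E
```

```text
23.2667 [ 0.173  0.608  0.222  1.726 -0.724  1.043  1.024] [ 0.652 -0.108  0.077] tip [ 0.654 -0.099  0.06 ] F [ 0.103 -0.646  0.469]
[[-0.234  0.968  0.092]
 [ 0.871  0.167  0.462]
 [ 0.431  0.189 -0.882]]
```

View pics/c5.png

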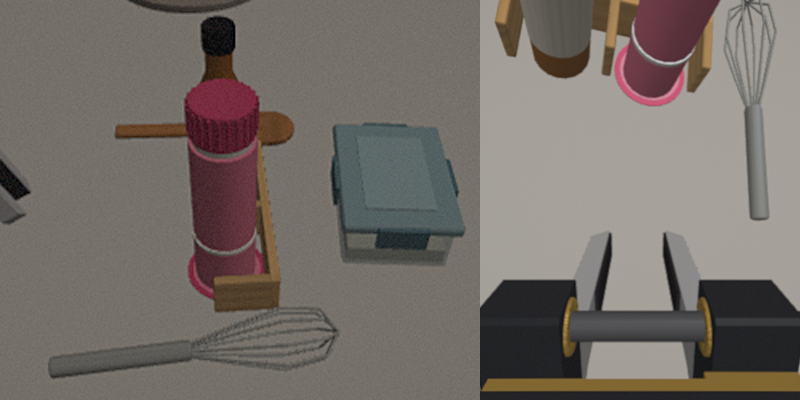

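The container stands upright and centred on the coaster, with an even ring visible all round. The arm is clear. I'll do a quick check that nothing else moved, then hand in.

```bash
python3 - <<'E'
from h import *
a=cv2.GaussianBlur(cv2.imread('pics/scene0.png'),(5,5),0).astype(int);b=cv2.GaussianBlur(cv2.imread('pics/scene5.png'),(5,5),0).astype(int)
d=abs(a-b).max(2)>25
for n,(x0,x1,y0,y1) in dict(bento=(362,450,160,258),whisk=(188,375,280,330),paddle=(230,275,163,180),oilcap=(284,310,100,125)).items():print(n,d[y0:y1,x0:x1].sum())
print(finish_job())
E
```

```text
bento 0
whisk 0
paddle 0
oilcap 0
the job is handed in; nothing more can be done
None
```

The snack container is standing upright on its pink coaster in the farther bay, and the job is handed in. The clock read about 23.3 s of the 51 s allowed.

**How it was done:** The move command cannot tilt the tool directly. I drove the arm against its reach limit, well above everything, until it leaned back about 28°. It then slid the container along with two tips low on its body, below the white band. Partway I backed off, narrowed the fingers and turned the tool slightly to clear the oil bottle, then finished the push and withdrew.

**Last checks:**
- **Container:** it was upright and centred on the coaster, with about 8 mm of ring showing on both sides.
- **Other objects:** comparing the first and last pictures showed no change in the parts I compared: bento box, whisk, the visible end of the paddle, and the bottle's cap.
- **Contact force:** readings stayed at about 3 N or less during the pushes, and the gripper was well clear of everything at the end.

**What disagreed or is unsure:**
- **Camera disagreement:** the scene camera read x about 6 mm lower than the other two cameras, so I steered by the wrist and side views.
- **Contact depth:** the container sat 10 to 12 mm deeper between the fingers on the first push than my geometry predicted. By that geometry the gripper body was very close to the upper part. The low force and upright stance suggest only the tips touched it, but I could not confirm that directly.
- **Joint limit:** joint 3 read 1.374 to 1.375 against its stated limit of 1.37 while the arm was at its reach limits. I took this as rounding of the limit.

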